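# Pack washed angle brackets head to tail

### The arm

A 6-joint arm with a two-finger parallel gripper is mounted at the origin on a cart in front of the work surface, level with it; the furniture and walls round the work are solid. World frame = base frame: x ahead of the robot, y to its left, z up, the work surface at z = 0. Lengths are in m, angles in rad, forces in N, time in s.
With the tool pointing down it reaches from about 0.3 to 0.875 m from the base axis. Payload 6.4 kg.
Tool frame: the origin (TCP) lies at the very end of the fingers, on their centre line; the grasp point (between the pads) lies 19 mm behind it; z points along the fingers, y is the line along which they close (so a half turn about z gives the same grasp; the last joint's range is limited). The gripper opens to 88 mm and grips with 3 to 60 N. Pads are 18 mm wide; open, the fingers measure 123 mm over their backs; the gripper's body (75 mm by 187 mm) begins 45 mm behind the grasp point.
Start: joints at [0.917, 0.181, 1.607, -0, 1.354, -0.206], TCP at [0.249, 0.518, 0.239] pointing down, gripper open.
Joint ranges: [-2.99, 2.99], [-0.89, 2.07], [0.3, 2.58], [-1.14, 4.28], [0, 2.63], [-3.12, 3.12]. Speed limits (rad/s): [2.57, 2.57, 3.01, 3.14, 3.14, 3.14].

### API

Orientations are given as a unit quaternion [x, y, z, w].
In Python, from plant import arm, workorder, read_camera, calibration gives the robot as it stands (arm), with the cameras as plain functions and the job (workorder).
- The arm moves only by the tool shift_gripper, called after ">>>" by a JSON object that holds its "method" and its "body", one argument or row to a line. Schema: {"type":"object","properties":{"plan":{"type":"array","items":{"type":"array","items":{"type":"number"},"minItems":5,"maxItems":5},"minItems":1,"maxItems":8},"only":{"type":"string"},"quiet":{"type":"boolean"},"lines":{"type":"string"}},"required":["plan"],"additionalProperties":false}. plan is a list of rows, 1 to 8 of them, each of 5 numbers: the finger opening in m, then dx, dy, dz in fractions of the full range, 1 being 0.75 m, then a turn about the tool's z in fractions of the full range, 1 being pi rad; each row is the pose to reach, as a shift and turn from the pose commanded when the call began, along the tool's axes at that moment; what a row does not reach only later rows make up. A row lasts 1/10 s, in which the tool goes at most 0.05 m and 0.15 rad, less where a joint would pass 70% of its speed; a pose out of reach is approached as far as the arm can. The fingers move at their own pace and stop on an object; the grip force is fixed at half the most. Time passes only in rows, so rows that do not move let the fingers close. The tool returns the time, the measured TCP pose, the force, the opening and the grip force at its end. only (a regular expression) keeps the lines of the reply that match it, lines (a string "A,B") keeps lines A to B, and quiet returns only ok. Input that does not fit is refused with a message, and nothing moves.
- arm.get_state(): the state, without advancing time (a new reading comes with each control period).
- read_camera(name): name is "scene" or "top"; returns (picture, depth): 400x640x3 uint8, red, green, blue; 400x640 float32, m along the optical axis (not along the pixel's ray), 0 where there is no reading.
- calibration(name): a dict with "vfov" (degrees; the focal length in pixels is half the picture's height over the tangent of half this angle, whatever the lens; pixels are square), "cx", "cy" (the principal point, pixels), "position" and "rotation" of the camera in the world. Camera axes: x right, y down, z forward; pixel columns grow to the right and rows downward; lengths in m; the calibration is good to about 2 mm. A picture is of the moment at which its call begins. calibration takes no time and is no camera call.
- workorder.job_done(): hands the job in; it is judged then, once.
The state is a dict: "time_s": time; "qpos": joint angles; "joint_vel": joint speeds; "joint_torque": joint torques, N m; "ee_pos": TCP position; "eef_rot": TCP orientation; "force": force on the tool from outside, world axes, zero at the start; "moment": the same for the moment, N m; "width": finger opening in m; "grasp_force": force on a finger pad.
Only numpy, scipy, OpenCV 4.12 (cv2) and the standard library are available. Lean on these libraries where they do the work, as an engineer would, in place of code of your own. Each camera call takes 0.05 s, during which the arm holds its last target. There are 200 camera calls.

### The job

The first angle bracket lies on the rubber-lined tray, flat with its lip up. Stack the three washed brackets from the draining rack on it as two closed pairs, each bracket turned end for end from the one below: first one with its lip down, so that each lip stands against the other bracket's plate and the two close to a level box; then the one with its lip up flat on that; then the last, lip down, to close the second box. Keep the ends and sides of the pile flush, let go of each bracket before fetching the next, and leave the black tin and the dropper bottle alone.

Things in the scene. Friction and masses are not known exactly. Their poses are not given: they have to be found in the camera images.
- bracket_base: Grey metal angle bracket: plate 110 x 46 x 10 mm with a 10 mm thick, full-width lip at one end, 40 mm high over all, 0.17 kg. Origin: centre of the plate's solid; x along the plate to the lip, y across, z square to the plate; mass centre 11 mm to +x. Lip UP (+z). Lies loose and level on the tray from the start, lip at the left (+y) end; bottom of the pile.
- bracket_up: Grey metal angle bracket: plate 110 x 46 x 10 mm with a 10 mm thick, full-width lip at one end, 40 mm high over all, 0.17 kg. Origin: centre of the plate's solid; x along the plate to the lip, y across, z square to the plate; mass centre 11 mm to +x. Lip UP (+z). At first on a rack tongue, sloping 30 degrees, lip at the high end, plain end on the stop.
- bracket_hook_1: Grey metal angle bracket: plate 110 x 46 x 10 mm with a 10 mm thick, full-width lip at one end, 40 mm high over all, 0.17 kg. Origin: centre of the plate's solid; x along the plate to the lip, y across, z square to the plate; mass centre 11 mm to +x. Lip DOWN (-z). At first on a rack tongue, sloping 30 degrees, lip at the high end, hooked over the tongue's top edge. One of two alike: either order.
- bracket_hook_2: Grey metal angle bracket: plate 110 x 46 x 10 mm with a 10 mm thick, full-width lip at one end, 40 mm high over all, 0.17 kg. Origin: centre of the plate's solid; x along the plate to the lip, y across, z square to the plate; mass centre 11 mm to +x. Lip DOWN (-z). At first on a rack tongue, sloping 30 degrees, lip at the high end, hooked over the tongue's top edge. One of two alike: either order.
- bracket_base_heel (a point): middle of the lip-end face of bracket_base: 55 mm along +x from its origin, at the plate's mid-thickness
- bracket_up_heel (a point): middle of the lip-end face of bracket_up: 55 mm along +x from its origin, at the plate's mid-thickness
- bracket_hook_1_heel (a point): middle of the lip-end face of bracket_hook_1: 55 mm along +x from its origin, at the plate's mid-thickness
- bracket_hook_2_heel (a point): middle of the lip-end face of bracket_hook_2: 55 mm along +x from its origin, at the plate's mid-thickness
- rack: Blue steel draining rack, fixed, 127 x 247 mm. Origin: centre of its underside; x to its high, far side. Three bays at y = -84, 0, 84 mm, in any order: tongues 24 mm wide, rising 30 degrees to +x, each under a bracket (origin 64 mm up, above x = 0) that overhangs it 11 mm a side; 38 mm gaps between brackets, open down to 14 mm height. A bracket lifts straight up off it.
- tray: Low steel tray, fixed, 152 x 86 mm, black rubber liner (top 4 mm above the table), rim 9 mm high. Origin: centre of its underside; x along its length, roughly to the left (+y). Beyond the gap between tray and rack stands a microscope, whose head fills about x > 0.56, y -0.2 to 0.03, z 0.1 to 0.6 m: carry brackets past on the robot's side of it.
- wax_tin: a round black tin, 67 mm across, 38 mm high, loose, beyond the tray; a bystander. Origin: centre of its underside.
- dropper: a slim white dropper bottle, 29 mm across, 95 mm high, loose, beyond the rack on the right; a bystander. Origin: centre of its underside.

How it is judged:
By the outcome, as a careful person would: the job done as asked, in the order asked, and still so for the second after the job is handed in, with the robot touching nothing.
It also fails if it takes over 67 s, if anything falls off the work surface, if the arm or the gripper's body presses on something with over 40 N, if the wrist force passes 120 N, or if a joint passes its speed limit or range.

## Working session

There is one attempt and no reset: what is moved stays moved. The work goes in short steps, Python scripts to look and compute and a tool call to move; the robot and the scene stay as the last step left them, time stands still between calls to the robot, and variables do not carry over. Pictures are saved under pics/ and viewed, at most 10 in all, crops included, and the job is handed in when it is done.

```bash
ls; mkdir -p pics
```

Run:
```python
from plant import arm, workorder, read_camera, calibration
import cv2,numpy as np
for n in("scene","top"):
    p,d=read_camera(n);c=calibration(n);print(n,c)
    cv2.imwrite(f"pics/{n}0.png",p[:,:,::-1]);np.savez(f"{n}0.npz",p=p,d=d)
print(arm.get_state())
```

```text
pics
plant.py
scene {'vfov': 53.767512509830674, 'cx': 323.98388485409714, 'cy': 199.21338581101224, 'position': array([ 0.05393091, -0.630239  ,  0.60818503]), 'rotation': array([ 0.8280662 , -0.32702263,  0.17341266, -0.42105892])}
top {'vfov': 55.46644657697161, 'cx': 320.8635241611016, 'cy': 194.3281432936745, 'position': array([ 0.3920605 , -0.10183575,  0.9209344 ]), 'rotation': array([-0.63540422,  0.76429831, -0.08493394,  0.06996994])}
{'time_s': 0.1, 'qpos': array([ 9.16707748e-01,  1.81459642e-01,  1.60790432e+00, -1.72148405e-05,
        1.35382126e+00, -2.06284348e-01]), 'joint_vel': array([-5.69360207e-04, -4.61828933e-03, -2.92964253e-03,  3.66756201e-05,
       -1.00552675e-03, -2.36844133e-04]), 'joint_torque': array([-1.09239030e-03, -4.34822524e+01, -3.42699122e+01,  7.03622773e-02,
        3.39591166e-02, -3.05768530e-06]), 'ee_pos': array([0.24864407, 0.51791691, 0.23790602]), 'eef_rot': array([ 2.22034133e-01,  9.75038568e-01, -7.27236128e-04, -3.24443315e-04]), 'force': array([-0.10365985, -0.99444798, -0.37486052]), 'moment': array([9.38204039e-03, 2.00447352e-02, 4.67124299e-05]), 'grasp_force': 0.0, 'width': 0.0883711364429693}
```

View pics/top0.png

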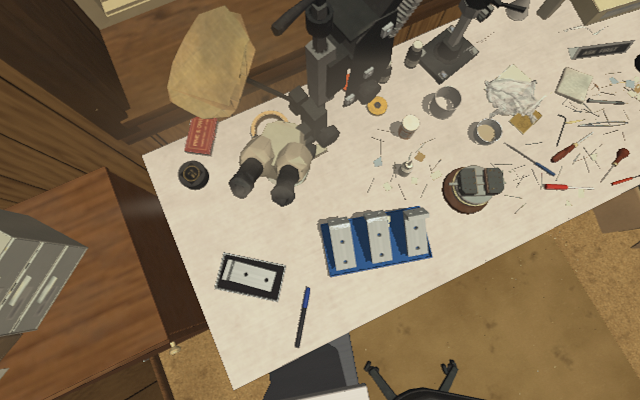

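View pics/scene0.png

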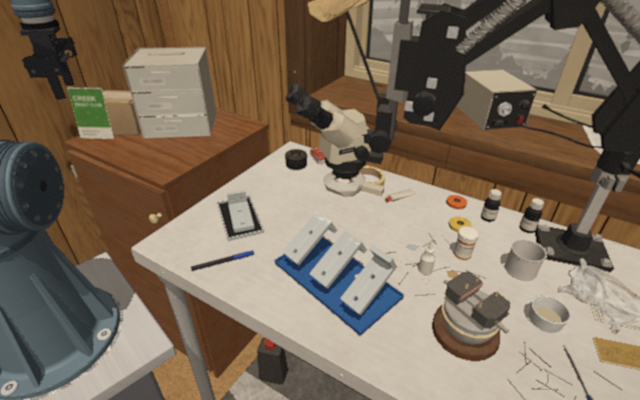

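The rack's three bays are at about x 325–430, y 210–270 in the top view. The right-hand bracket (about 415,235) is the lip-up one. The tray and base are at about (250,277), with the tin at (193,175). Next I'll measure the poses.

Create h.py:
```python
import numpy as np,cv2
from scipy.spatial.transform import Rotation as R
from plant import arm, workorder, read_camera, calibration
def cloud(n,f=None):
    if f: z=np.load(f);p,d=z['p'],z['d']
    else: p,d=read_camera(n)
    c=calibration(n);fl=200/np.tan(np.radians(c['vfov']/2))
    v,u=np.mgrid[:400,:640];X=np.stack([(u-c['cx'])*d/fl,(v-c['cy'])*d/fl,d],-1)
    return p,d,X@R.from_quat(c['rotation']).as_matrix().T+c['position']
```

Run:
```python
from h import *
for n in("top","scene"):
    p,d,W=cloud(n,n+"0.npz")
    x,y,z=W[...,0],W[...,1],W[...,2]
    reg=(d>0)&(x>.25)&(x<.6)&(y>-.35)&(y<.35)
    t=reg&(abs(z)<.006); print(n,'table z',np.median(z[t]),z[t].std())
    hsv=cv2.cvtColor(p,cv2.COLOR_RGB2HSV)
    grey=reg&(z>.008)&(z<.16)&(hsv[...,1]<60)&(hsv[...,2]>90)
    k,l,s,c=cv2.connectedComponentsWithStats(grey.astype(np.uint8),connectivity=4)
    for i in range(1,k):
        if s[i,4]<60: continue
        q=W[l==i]; r=cv2.minAreaRect(q[:,:2].astype(np.float32)*1000)
        print(s[i],'mean',q.mean(0).round(4),'z',np.percentile(q[:,2],[1,50,99]).round(4),'rect',np.round(r[0],1),np.round(r[1],1),round(r[2],1))
    blue=reg&(hsv[...,1]>120)&(hsv[...,0]>95)&(hsv[...,0]<125)&(z>-.01)&(z<.1)&(y<.05)
    q=W[blue];r=cv2.minAreaRect(q[:,:2].astype(np.float32)*1000);print('rack',r,q[:,2].min(),q[:,2].max())
a=cv2.imread('pics/top0.png')[200:310,210:440];cv2.imwrite('pics/top0c.png',cv2.resize(a,None,fx=3.4,fy=3.4,interpolation=cv2.INTER_CUBIC))
```

```text
top table z 0.0005733992830573298 0.0019520123859968052
[403 208  25  49 868] mean [ 0.4563 -0.3284  0.0754] z [0.0408 0.0703 0.1223] rect [ 455.8 -328.5] [42.8 99.8] 90.0
[ 363  210   29   54 1046] mean [ 0.4618 -0.2463  0.0702] z [0.041  0.0709 0.096 ] rect [ 463.5 -252.5] [ 59.  115.5] 89.7
[ 327  216   29   55 1061] mean [ 0.4616 -0.1623  0.0704] z [0.0412 0.0712 0.0968] rect [ 463.3 -162.4] [115.7  46. ] 0.3
[222 260  54  32 998] mean [0.4326 0.0604 0.0179] z [0.0106 0.0147 0.046 ] rect [431.6  58.3] [110.7  45.9] 64.5
rack ((449.3250427246094, -196.28921508789062), (163.8822021484375, 328.0901184082031), 11.5219087600708) 0.0006667689126751419 0.07350296979480164
scene table z 0.0012976270454130856 0.0016699412389946395
[223 190  30  42 766] mean [0.4348 0.0647 0.0201] z [0.0085 0.0156 0.0459] rect [438.9  64.7] [134.3  66.9] 66.9
[ 282  212   55   53 1175] mean [ 0.4559 -0.1666  0.0683] z [0.0383 0.0685 0.0964] rect [ 463.4 -157.6] [ 62.5 115.1] 88.0
[ 309  231   58   57 1376] mean [ 0.4558 -0.2501  0.0683] z [0.038  0.0684 0.0967] rect [ 463.5 -221.6] [116.4 100.1] 0.6
[ 340  245   51   68 1368] mean [ 0.454  -0.3291  0.0727] z [0.0417 0.0699 0.1226] rect [ 469.1 -322. ] [133.1  67.6] 20.6
rack ((448.4549865722656, -199.21983337402344), (162.83544921875, 322.8821105957031), 11.290589332580566) 0.0028464366017684206 0.044156152553294636
```

View pics/top0c.png

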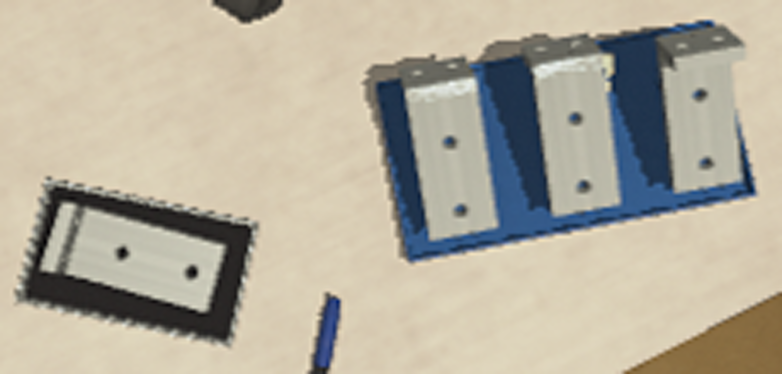

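Add to h.py:
```python
from scipy.optimize import least_squares
def pose(q,tilt,lip,guess,yaw):
    """fit bracket to cloud q; lip +1 up/-1 down; returns origin,yaw. Plate top face: extents by soft box; others by sdf"""
    def loc(t):
        M=(R.from_euler('z',t[3])*R.from_euler('y',-tilt)).as_matrix()
        return (q-t[:3])@M
    def box(P,c,h):
        e=abs(P-c)-h; return np.linalg.norm(np.maximum(e,0),axis=1)+np.minimum(e.max(1),0)
    def f(t):
        P=loc(t); a=box(P,[0,0,0],[.055,.023,.005]);b=box(P,[.05,0,.015*lip],[.005,.023,.02])
        return np.minimum(a,b)*1000
    g=np.r_[guess,yaw]
    s=least_squares(f,g,loss='soft_l1')
    P=loc(s.x)
    # centre in-plane extents of the plate top face
    top=(abs(P[:,2]-.005)<.003)
    return s.x,P,top,np.sqrt(np.mean(f(s.x)**2))
```

Run:
```python
from h import *
for n in("top","scene"):
    p,d,W=cloud(n,n+"0.npz"); x,y,z=np.moveaxis(W,-1,0)
    hsv=cv2.cvtColor(p,cv2.COLOR_RGB2HSV)
    for nm,g,tilt,lip,yaw in(("hookL",(.46,-.163,.064),30,-1,0),("hookM",(.46,-.247,.064),30,-1,0),("up",(.46,-.33,.064),30,1,0),("base",(.4335,.0585,.009),0,1,np.radians(64.5))):
        L=R.from_euler('z',yaw).as_matrix().T
        l=(W-np.array(g))@L.T
        zlo=.008 if nm=='base' else .03
        m=(d>0)&(abs(l[...,0])<.075)&(abs(l[...,1])<.036)&(z>zlo)&(z<.14)&(hsv[...,1]<70)&(hsv[...,2]>70)
        s,P,top,r=pose(W[m],np.radians(tilt),lip,g,yaw)
        T=P[top]; e=np.percentile(T[:,:2],[1,99],axis=0)*1000
        print(n,nm,m.sum(),s[:3].round(4),'yaw',np.degrees(s[3]).round(2),'rms',r.round(2),'ext x',e[:,0].round(1),'y',e[:,1].round(1),top.sum())
```

```text
top hookL 1070 [ 0.4556 -0.1627  0.0644] yaw 0.18 rms 1.29 ext x [-53.8  55.1] y [-22.3  22.7] 894
top hookM 1064 [ 0.4559 -0.2467  0.0643] yaw 0.25 rms 1.26 ext x [-53.7  55.1] y [-22.4  23.1] 898
top up 963 [ 0.4562 -0.3305  0.0643] yaw 0.0 rms 1.28 ext x [-54.5  55.3] y [-22.5  23. ] 708
top base 1042 [0.433  0.0578 0.0095] yaw 63.3 rms 3.4 ext x [-54.3  44.7] y [-21.5  24. ] 806
scene hookL 1175 [ 0.4561 -0.1628  0.0651] yaw 0.12 rms 2.26 ext x [-53.7  53.9] y [-23.8  22.7] 988
scene hookM 1374 [ 0.4565 -0.2469  0.0652] yaw 0.19 rms 2.13 ext x [-53.7  54.2] y [-23.6  22.6] 1187
scene up 1681 [ 0.4569 -0.3308  0.0653] yaw 0.02 rms 1.85 ext x [-53.9  44.9] y [-23.4  22.7] 1309
scene base 778 [0.433  0.0574 0.0102] yaw 64.26 rms 3.2 ext x [-56.2  46.1] y [-21.2  23.8] 509
```

Run:
```python
from h import *
for n in("top","scene"):
    p,d,W=cloud(n,n+"0.npz"); hsv=cv2.cvtColor(p,cv2.COLOR_RGB2HSV)
    g=np.array([.433,.0576,.009]);yaw=np.radians(64)
    for k in range(4):
        l=(W-g)@R.from_euler('z',yaw).as_matrix()
        m=(d>0)&(abs(l[...,0])<.0575)&(abs(l[...,1])<.0255)&(W[...,2]>.0125)&(W[...,2]<.05)&(hsv[...,1]<70)&(hsv[...,2]>70)
        s,P,top,r=pose(W[m],0,1,g,yaw); g=s[:3];yaw=s[3]
    T=P[top];e=np.percentile(T[:,:2],[1,99],axis=0)*1000
    # plate+lip top face rect, bright pixels
    rr=cv2.minAreaRect((W[m][:,:2]*1000).astype(np.float32))
    print(n,m.sum(),s[:3].round(4),np.degrees(yaw).round(2),r.round(2),e.round(1).tolist(),rr)
```

```text
top 897 [0.4321 0.058  0.0097] 64.52 1.25 [[-54.1, -21.9], [44.8, 23.1]] ((431.6172180175781, 58.32860565185547), (110.71060943603516, 45.87982940673828), 64.482666015625)
scene 714 [0.4316 0.058  0.0102] 64.26 1.17 [[-56.1, -22.7], [46.1, 22.3]] ((431.56939697265625, 57.128177642822266), (112.55111694335938, 46.025596618652344), 64.5085220336914)
```

Create go.py:
```python
import sys,numpy as np
from h import arm,R, workorder, read_camera, calibration
x,y,z,A=map(float,sys.argv[1:5])
s=arm.get_state();M=R.from_quat(s['eef_rot']).as_matrix()
a=np.degrees(np.arctan2(M[1,1],M[0,1]))
d=M.T@(np.array([x,y,z])-s['ee_pos'])
print('tcp',s['ee_pos'].round(4),'A',a.round(2),'d',d.round(4),'turn',np.radians(a-A).round(4),'q',s['qpos'].round(2),'F',s['force'].round(1),'M',s['moment'].round(2),s['width'].round(4),s['grasp_force'].round(1),s['time_s'])
```

```bash
python3 go.py .40 -.163 .2 90.15
```

```bash
sed -i "s/s\['width'\].round(4),s\['grasp_force'\].round(1)/round(s['width'],4),round(s['grasp_force'],1)/" go.py
python3 go.py .40 -.163 .2 90.15
```

```text
tcp [0.2486 0.5179 0.2379] A 64.34 d [-0.4313 -0.5482  0.0386] turn -0.4504 q [ 0.92  0.18  1.61 -0.    1.35 -0.21] F [-0.1 -1.  -0.4] M [0.01 0.02 0.  ] 0.0884 0.0 0.1
```

The rows are not in the units I measure in: shifts go in shares of 0.75 m and turns go in shares of pi rad. I convert before sending: -0.548 m / 0.75 = -0.7307, -0.431 m / 0.75 = -0.5747, -0.45 rad / 3.1416 = -0.1432.

>>> {"method": "shift_gripper", "body": {
  "plan": [
    [0.066, -0.5747, -0.7307, 0.052, -0.1432],
    [0.066, -0.5747, -0.7307, 0.052, -0.1432],
    [0.066, -0.5747, -0.7307, 0.052, -0.1432],
    [0.066, -0.5747, -0.7307, 0.052, -0.1432],
    [0.066, -0.5747, -0.7307, 0.052, -0.1432],
    [0.066, -0.5747, -0.7307, 0.052, -0.1432],
    [0.066, -0.5747, -0.7307, 0.052, -0.1432],
    [0.066, -0.5747, -0.7307, 0.052, -0.1432]
  ]
}}

```text
time_s: 0.9
ee_pos: [0.3338, 0.1344, 0.2167]
eef_rot: [-0.001, 1.0, 0.0, 0.0]
force: [0.9, -0.7, 1.0]
width: 0.0663
grasp_force: 0.0
```

```bash
python3 go.py .4655 -.1628 .2 90.15
```

```text
tcp [0.3338 0.1344 0.2167] A 90.17 d [-0.1308 -0.2976  0.0168] turn 0.0003 q [ 0.05 -0.33  2.13  0.    1.34 -1.52] F [ 0.9 -0.7  1. ] M [-0.05 -0.08 -0.02] 0.0663 0.0 0.9
```

To row units: -0.298 m / 0.75 = -0.3973, -0.13 m / 0.75 = -0.1733.

>>> {"method": "shift_gripper", "body": {
  "plan": [
    [0.066, -0.1733, -0.3973, 0.04, 0],
    [0.066, -0.1733, -0.3973, 0.04, 0],
    [0.066, -0.1733, -0.3973, 0.04, 0],
    [0.066, -0.1733, -0.3973, 0.04, 0],
    [0.066, -0.1733, -0.3973, 0.04, 0],
    [0.066, -0.1733, -0.3973, 0.04, 0],
    [0.066, -0.1733, -0.3973, 0.04, 0],
    [0.066, -0.1733, -0.3973, 0.04, 0]
  ]
}}

```text
time_s: 1.7
ee_pos: [0.4652, -0.1647, 0.1862]
eef_rot: [0.001, 1.0, -0.0, -0.0]
force: [0.3, 1.0, -0.3]
width: 0.0659
grasp_force: 0.0
```

```bash
python3 go.py .4655 -.1628 .0505 90.15
```

```text
tcp [ 0.4652 -0.1647  0.1862] A 89.91 d [-0.0003  0.0019  0.1357] turn -0.0042 q [-0.58  0.05  1.86 -0.    1.23 -2.15] F [ 0.3  1.  -0.3] M [0.06 0.01 0.01] 0.0659 0.0 1.7
```

To row units: 0.136 m / 0.75 = 0.1813, 0.12 m / 0.75 = 0.16, -0.004 rad / 3.1416 = -0.0013.

>>> {"method": "shift_gripper", "body": {
  "plan": [
    [0.066, 0, 0.0027, 0.06, -0.0013],
    [0.066, 0, 0.0027, 0.12, -0.0013],
    [0.066, 0, 0.0027, 0.16, -0.0013],
    [0.066, 0, 0.0027, 0.1813, -0.0013],
    [0.066, 0, 0.0027, 0.1813, -0.0013],
    [0.066, 0, 0.0027, 0.1813, -0.0013]
  ]
}}

```text
time_s: 2.3
ee_pos: [0.4646, -0.1589, 0.0512]
eef_rot: [-0.003, 1.0, 0.0, -0.0]
force: [0.2, -0.1, 0.8]
width: 0.0658
grasp_force: 0.0
```

```bash
python3 go.py .4655 -.1628 .0505 90.15
```

```text
tcp [ 0.4646 -0.1589  0.0512] A 90.4 d [-0.0008 -0.0039  0.0007] turn 0.0043 q [-0.57  0.26  1.94  0.    0.94 -2.15] F [ 0.2 -0.1  0.8] M [0.03 0.   0.03] 0.0658 0.0 2.3
```

To row units: -0.004 m / 0.75 = -0.0053, -0.001 m / 0.75 = -0.0013, 0.004 rad / 3.1416 = 0.0013.

>>> {"method": "shift_gripper", "body": {
  "plan": [
    [0.066, -0.0013, -0.0053, 0.0013, 0.0013],
    [0.066, -0.0013, -0.0053, 0.0013, 0.0013],
    [0.066, -0.0013, -0.0053, 0.0013, 0.0013],
    [0.044, -0.0013, -0.0053, 0.0013, 0.0013],
    [0.03, -0.0013, -0.0053, 0.0013, 0.0013],
    [0.03, -0.0013, -0.0053, 0.0013, 0.0013],
    [0.03, -0.0013, -0.0053, 0.0013, 0.0013]
  ]
}}

```text
time_s: 3.0
ee_pos: [0.4658, -0.1635, 0.05]
eef_rot: [-0.001, 1.0, 0.0, -0.0]
force: [-0.4, 1.1, 2.0]
width: 0.0451
grasp_force: 30.0
```

```bash
python3 go.py .4655 -.1628 .0505 90.15
```

```text
tcp [ 0.4658 -0.1635  0.05  ] A 90.12 d [ 0.0002  0.0007 -0.0005] turn -0.0005 q [-0.58  0.27  1.94  0.    0.93 -2.15] F [-0.4  1.1  2. ] M [ 0.11  0.11 -0.07] 0.0451 30.0 3.0
```

To row units: -0.14 m / 0.75 = -0.1867, -0.1 m / 0.75 = -0.1333.

>>> {"method": "shift_gripper", "body": {
  "plan": [
    [0.03, 0, 0, -0.0267, 0],
    [0.03, 0, 0, -0.0667, 0],
    [0.03, 0, 0, -0.1333, 0],
    [0.03, 0, 0, -0.1867, 0],
    [0.03, 0.0533, 0.0533, -0.1867, 0],
    [0.03, 0.1, 0.1067, -0.1867, 0],
    [0.03, 0.1, 0.1067, -0.1867, 0],
    [0.03, 0.1, 0.1067, -0.1867, 0]
  ]
}}

```text
time_s: 3.8
ee_pos: [0.3898, -0.0827, 0.1897]
eef_rot: [-0.002, 1.0, -0.0, 0.0]
force: [0.4, 0.2, -1.3]
width: 0.0455
grasp_force: 30.0
```

```bash
python3 go.py .40 0.05 .16 -25.5
```

```text
tcp [ 0.3898 -0.0827  0.1897] A 90.21 d [-0.0107  0.1326  0.0297] turn 2.0196 q [-0.51 -0.19  2.08 -0.    1.25 -2.08] F [ 0.4  0.2 -1.3] M [ 0.05  0.01 -0.01] 0.0455 30.0 3.8
```

To row units: 0.13 m / 0.75 = 0.1733, 0.12 m / 0.75 = 0.16, 1.2 rad / 3.1416 = 0.382.

>>> {"method": "shift_gripper", "body": {
  "plan": [
    [0.03, 0.0133, 0.04, 0, 0.0477],
    [0.03, 0.0133, 0.08, 0, 0.0955],
    [0.03, 0, 0.12, 0, 0.1432],
    [0.03, 0, 0.16, 0, 0.191],
    [0.03, 0, 0.1733, 0, 0.2387],
    [0.03, 0, 0.1733, 0, 0.2865],
    [0.03, 0, 0.1733, 0, 0.3342],
    [0.03, 0, 0.1733, 0, 0.382]
  ]
}}

```text
time_s: 4.6
ee_pos: [0.3918, 0.0457, 0.19]
eef_rot: [0.556, 0.831, -0.0, 0.0]
force: [0.5, -0.1, -1.1]
width: 0.0453
grasp_force: 30.0
```

>>> {"method": "shift_gripper", "body": {
  "plan": [
    [0.03, 0, 0, 0, 0.0477],
    [0.03, 0, 0, 0, 0.0955],
    [0.03, 0, 0, 0, 0.1432],
    [0.03, 0, 0, 0, 0.191],
    [0.03, 0, 0, 0, 0.2387],
    [0.03, 0, 0, 0, 0.261],
    [0.03, 0, 0, 0, 0.261],
    [0.03, 0, 0, 0, 0.261]
  ]
}}

```text
time_s: 5.4
ee_pos: [0.3912, 0.0457, 0.1899]
eef_rot: [0.839, 0.544, -0.0, 0.0]
force: [0.2, -0.1, -1.8]
width: 0.045
grasp_force: 30.0
```

```bash
python3 go.py .4319 0.0583 .10 -25.5
```

```text
tcp [0.3912 0.0457 0.1899] A -24.13 d [0.0281 0.032  0.0899] turn 0.0239 q [-0.19 -0.2   2.09 -0.    1.25  0.23] F [ 0.2 -0.1 -1.8] M [-0.07  0.14  0.  ] 0.045 30.0 5.4
```

To row units: 0.09 m / 0.75 = 0.12, 0.032 m / 0.75 = 0.0427, 0.024 rad / 3.1416 = 0.0076.

>>> {"method": "shift_gripper", "body": {
  "plan": [
    [0.03, 0.0187, 0.0213, 0.04, 0.0076],
    [0.03, 0.0373, 0.0427, 0.08, 0.0076],
    [0.03, 0.0373, 0.0427, 0.12, 0.0076],
    [0.03, 0.0373, 0.0427, 0.12, 0.0076],
    [0.03, 0.0373, 0.0427, 0.12, 0.0076]
  ]
}}

```text
time_s: 5.9
ee_pos: [0.4307, 0.0586, 0.0999]
eef_rot: [0.846, 0.533, -0.001, -0.001]
force: [0.3, -0.1, -2.9]
width: 0.0452
grasp_force: 30.0
```

```bash
python3 go.py .4319 0.0583 .0623 -25.5
```

Run:
```python
from h import *
for n in("scene","top"):
    p,d=read_camera(n);a=p[140:260,180:340] if n=="scene" else p[220:320,190:330]
    cv2.imwrite(f'pics/{n}1.png',cv2.resize(a[:,:,::-1],None,fx=4,fy=4))
```

```text
tcp [0.4307 0.0586 0.0999] A -25.54 d [0.0003 0.0012 0.0376] turn -0.0008 q [-0.14  0.05  2.06 -0.    1.03  0.31] F [ 0.3 -0.1 -2.9] M [-0.09  0.09 -0.04] 0.0452 30.0 5.9
```

View pics/scene1.png

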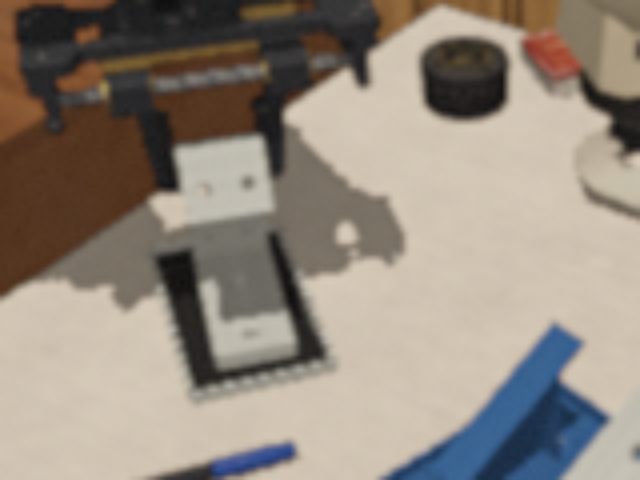

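Scene view: the held bracket tilts with its lip high toward the camera (crop 150–275, 140–215), and the base lies below it. I'll lower to first contact.

To row units: 0.036 m / 0.75 = 0.048, 0.03 m / 0.75 = 0.04.

>>> {"method": "shift_gripper", "body": {
  "plan": [
    [0.03, 0, 0.0013, 0.0267, 0],
    [0.03, 0, 0.0013, 0.04, 0],
    [0.03, 0, 0.0013, 0.048, 0],
    [0.03, 0, 0.0013, 0.048, 0]
  ]
}}

```text
time_s: 6.4
ee_pos: [0.4316, 0.0582, 0.0639]
eef_rot: [0.846, 0.533, -0.0, -0.0]
force: [0.2, 0.0, -1.5]
width: 0.0453
grasp_force: 30.0
```

```bash
python3 go.py .4271 0.0481 .030 -25.5
```

```text
tcp [0.4316 0.0582 0.0639] A -25.59 d [-0.011   0.0003  0.0339] turn -0.0016 q [-0.14  0.13  2.08 -0.    0.94  0.31] F [ 0.2  0.  -1.5] M [-0.06  0.05  0.07] 0.0453 30.0 6.4
```

>>> {"method": "shift_gripper", "body": {
  "plan": [
    [0.03, -0.0013, 0, 0.0053, 0],
    [0.03, -0.0027, 0, 0.0093, 0],
    [0.03, -0.0027, 0, 0.0093, 0]
  ]
}}

```text
time_s: 6.7
ee_pos: [0.4318, 0.056, 0.0574]
eef_rot: [0.846, 0.533, 0.0, 0.001]
force: [-0.7, -1.7, 3.4]
width: 0.0451
grasp_force: 30.0
```

```bash
python3 go.py .4271 0.0481 .030 -25.5
```

```text
tcp [0.4318 0.056  0.0574] A -25.6 d [-0.0092 -0.0008  0.0274] turn -0.0018 q [-0.14  0.14  2.08 -0.    0.92  0.3 ] F [-0.7 -1.7  3.4] M [-0.15  0.08 -0.04] 0.0451 30.0 6.7
```

To row units: 0.024 m / 0.75 = 0.032, 0.02 m / 0.75 = 0.0267.

>>> {"method": "shift_gripper", "body": {
  "plan": [
    [0.03, -0.004, 0, 0.0067, 0],
    [0.03, -0.008, 0, 0.0133, 0],
    [0.03, -0.0113, 0, 0.02, 0],
    [0.03, -0.012, 0, 0.0267, 0],
    [0.03, -0.012, 0, 0.032, 0],
    [0.03, -0.012, 0, 0.032, 0]
  ]
}}

```text
time_s: 7.3
ee_pos: [0.4266, 0.0481, 0.0322]
eef_rot: [0.846, 0.533, -0.001, -0.0]
force: [0.5, -1.9, 1.2]
width: 0.0455
grasp_force: 30.0
```

```bash
python3 go.py .4271 0.0481 .030 -25.5
```

```text
tcp [0.4266 0.0481 0.0322] A -25.61 d [0.0002 0.0004 0.0022] turn -0.0019 q [-0.17  0.18  2.1  -0.    0.86  0.28] F [ 0.5 -1.9  1.2] M [-0.19  0.01 -0.13] 0.0455 30.0 7.3
```

Press the last bit, watching the force.

To row units: 0.003 m / 0.75 = 0.004, 0.002 m / 0.75 = 0.0027.

>>> {"method": "shift_gripper", "body": {
  "plan": [
    [0.03, 0, 0, 0.0027, 0],
    [0.03, 0, 0, 0.004, 0],
    [0.03, 0, 0, 0.004, 0]
  ]
}}

```text
time_s: 7.6
ee_pos: [0.4268, 0.0483, 0.0306]
eef_rot: [0.846, 0.533, -0.001, -0.0]
force: [-6.3, -2.2, 15.7]
width: 0.0456
grasp_force: 30.0
```

```bash
python3 go.py .4271 0.0481 .030 -25.5;python3 - <<'E'
from h import *
p,d=read_camera("scene");a=p[140:260,180:340]
cv2.imwrite('pics/scene2.png',cv2.resize(a[:,:,::-1],None,fx=4,fy=4))
E
```

```text
tcp [0.4268 0.0483 0.0306] A -25.56 d [-0.      0.0003  0.0006] turn -0.001 q [-0.16  0.19  2.1  -0.    0.86  0.28] F [-6.3 -2.2 15.7] M [-0.24  0.89 -0.06] 0.0456 30.0 7.6
```

View pics/scene2.png

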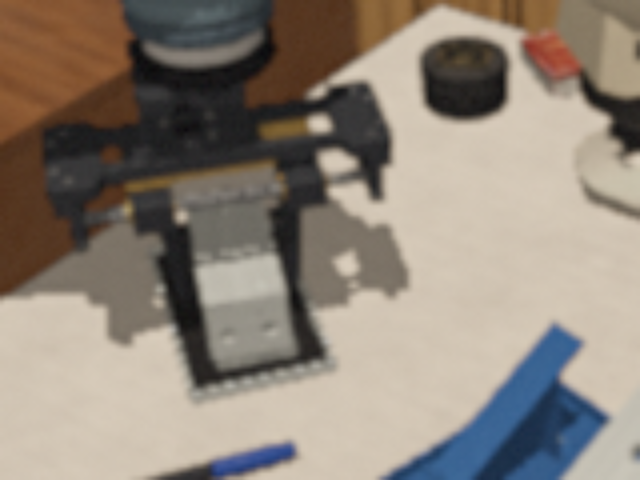

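The scene shows a closed, level box, with the lip face at crop (205–295, 300–365). Release.

To row units: -0.12 m / 0.75 = -0.16, -0.08 m / 0.75 = -0.1067.

>>> {"method": "shift_gripper", "body": {
  "plan": [
    [0.044, 0, 0, -0.0033, 0],
    [0.047, 0, 0, -0.0033, 0],
    [0.066, 0, 0, -0.0033, 0],
    [0.07, 0, 0, -0.0033, 0],
    [0.07, 0, 0, -0.0533, 0],
    [0.07, 0, 0, -0.1067, 0],
    [0.07, 0, 0, -0.16, 0],
    [0.07, 0, 0, -0.16, 0]
  ]
}}

```text
time_s: 8.45
ee_pos: [0.4308, 0.0479, 0.155]
eef_rot: [0.846, 0.533, 0.004, 0.003]
force: [0.6, -0.1, 0.3]
width: 0.0698
grasp_force: 0.0
```

```bash
python3 go.py .38 -.15 .20 -90
```

```text
tcp [0.4308 0.0479 0.155 ] A -25.58 d [-0.2003  0.04   -0.0452] turn 1.1244 q [-0.16 -0.05  2.04  0.    1.15  0.28] F [ 0.6 -0.1  0.3] M [-0.07  0.09 -0.03] 0.0698 0.0 8.45
```

To row units: -0.22 m / 0.75 = -0.2933, -0.2 m / 0.75 = -0.2667, 1.05 rad / 3.1416 = 0.3342.

>>> {"method": "shift_gripper", "body": {
  "plan": [
    [0.066, -0.0533, 0.0533, -0.06, 0],
    [0.066, -0.1067, 0.0533, -0.06, 0.0477],
    [0.066, -0.16, 0.0533, -0.06, 0.0955],
    [0.066, -0.2133, 0.0533, -0.06, 0.1432],
    [0.066, -0.2667, 0.0533, -0.06, 0.191],
    [0.066, -0.2933, 0.0533, -0.06, 0.2387],
    [0.066, -0.2933, 0.0533, -0.06, 0.2865],
    [0.066, -0.2933, 0.0533, -0.06, 0.3342]
  ]
}}

```text
time_s: 9.25
ee_pos: [0.3675, -0.1679, 0.1939]
eef_rot: [0.999, 0.033, -0.001, -0.001]
force: [-0.2, -0.6, -0.6]
width: 0.0661
grasp_force: 0.0
```

Add to h.py:
```python
def stack(g,yaw,ztop,lip):
    for n in("top","scene"):
        p,d,W=cloud(n);hsv=cv2.cvtColor(p,cv2.COLOR_RGB2HSV);gg=np.array(g);y=np.radians(yaw)
        for k in range(4):
            l=(W-gg)@R.from_euler('z',y).as_matrix()
            m=(d>0)&(abs(l[...,0])<.059)&(abs(l[...,1])<.027)&(W[...,2]>ztop-.006)&(W[...,2]<ztop+.04)&(hsv[...,1]<70)
            s,P,top,r=pose(W[m],0,lip,gg,y);gg=s[:3];y=s[3]
        T=P[top];e=np.percentile(T[:,:2],[1,99],axis=0)*1000
        q=W[m][top];pl=np.linalg.lstsq(np.c_[q[:,:2]-q[:,:2].mean(0),np.ones(len(q))],q[:,2],rcond=None)[0]
        rr=cv2.minAreaRect((q[:,:2]*1000).astype(np.float32))
        print(n,m.sum(),gg.round(4),np.degrees(y).round(2),r.round(2),e.round(1).tolist(),'slope',pl.round(4),rr)
        cv2.imwrite(f'pics/{n}_last.png',p[:,:,::-1])
```

```bash
python3 -c "
from h import *
stack((.4318,.058,.049),-115.5,.054,-1)"; python3 go.py .4733 -.331 .12 -90
```

```text
top 1027 [0.4284 0.0569 0.0495] -115.88 1.46 [[-53.4, -21.8], [54.4, 23.3]] slope [-0.0041  0.0032  0.0545] ((428.9980163574219, 56.424747467041016), (110.75116729736328, 45.98469924926758), 64.05409240722656)
scene 584 [0.4295 0.0561 0.0502] -115.93 1.08 [[-53.1, -23.0], [55.5, 22.2]] slope [0.0023 0.0005 0.0551] ((429.05731201171875, 55.78718566894531), (113.60079956054688, 46.02225112915039), 64.2092056274414)
tcp [ 0.3677 -0.1674  0.194 ] A -85.88 d [0.0936 0.1709 0.0738] turn 0.0719 q [-0.72 -0.18  2.06  0.    1.26  0.78] F [-0.7 -0.6  1.5] M [ 0.01  0.12 -0.02] 0.0659 0.0 9.35
```

Run:
```python
import cv2,numpy as np
a=cv2.imread('pics/top_last.png')[245:310,208:298];b=cv2.imread('pics/scene_last.png')[180:245,208:278]
f=lambda i:cv2.resize(i,(400,int(400*i.shape[0]/i.shape[1])),interpolation=cv2.INTER_CUBIC)[:370]
x=[f(a),f(b)];h=min(i.shape[0] for i in x)
cv2.imwrite('pics/c3.png',np.hstack([i[:h] for i in x]))
```

```text
(no output)
```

View pics/c3.png

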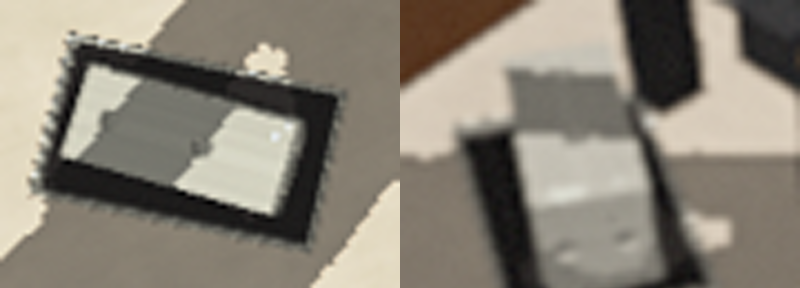

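Add to h.py:
```python
def faces(bands,c=(.4318,.058),yaw=64.5):
    t=np.radians(yaw);L=np.array([np.cos(t),np.sin(t)]);N=np.array([-L[1],L[0]])
    for n in("top","scene"):
        p,d,W=cloud(n);hsv=cv2.cvtColor(p,cv2.COLOR_RGB2HSV)
        u=(W[...,:2]-c)@L;v=(W[...,:2]-c)@N
        ok=(d>0)&(hsv[...,1]<70)&(hsv[...,2]>60)
        for lo,hi in bands:
            z=ok&(W[...,2]>lo)&(W[...,2]<hi)
            for s,nm in((-1,'end-'),(1,'end+')):
                m=z&(abs(u-s*.055)<.008)&(abs(v)<.018)
                if m.sum()>8:print(n,lo,hi,nm,m.sum(),(np.median(u[m])*1e3).round(1),(u[m].std()*1e3).round(1))
            for s,nm in((-1,'side-'),(1,'side+')):
                m=z&(abs(v-s*.023)<.008)&(abs(u)<.05)
                if m.sum()>8:print(n,lo,hi,nm,m.sum(),(np.median(v[m])*1e3).round(1),(v[m].std()*1e3).round(1))
```

```bash
python3 -c "
from h import *
faces([(.007,.013),(.017,.03),(.03,.042),(.045,.052)])"
```

```text
top 0.007 0.013 side- 11 -22.0 0.8
top 0.017 0.03 end- 12 -57.6 0.2
top 0.045 0.052 end- 13 -57.7 2.4
top 0.045 0.052 side+ 10 19.2 2.5
scene 0.007 0.013 end- 29 -55.2 1.3
scene 0.017 0.03 end- 78 -57.3 2.0
scene 0.03 0.042 end- 54 -57.7 1.3
scene 0.045 0.052 end- 37 -57.8 1.2
```

The hook's lip end stands about 2.5 mm past the base's end and sits about 1.7 mm off to the side. I'll re-grip it and trim it.

```bash
python3 go.py .4243 .0465 .12 -25.9; python3 go.py .4243 .0465 .12 -25.9|head -c 0
```

```text
tcp [ 0.368  -0.1671  0.1943] A -85.51 d [ 0.0729 -0.2085  0.0744] turn -1.0405 q [-0.72 -0.18  2.06  0.    1.26  0.77] F [-1.2  1.1 -0.2] M [-0.01  0.19  0.  ] 0.066 0.0 9.45Exception ignored on flushing sys.stdout:
BrokenPipeError: [Errno 32] Broken pipe
```

To row units: -0.2085 m / 0.75 = -0.278, -0.2 m / 0.75 = -0.2667, -1.04 rad / 3.1416 = -0.331.

>>> {"method": "shift_gripper", "body": {
  "plan": [
    [0.066, 0, -0.0667, 0, 0],
    [0.066, 0, -0.1333, 0, -0.0477],
    [0.066, 0.0267, -0.2, 0, -0.0955],
    [0.066, 0.0667, -0.2667, 0, -0.1432],
    [0.066, 0.0973, -0.278, 0.04, -0.191],
    [0.066, 0.0973, -0.278, 0.08, -0.2387],
    [0.066, 0.0973, -0.278, 0.0933, -0.2865],
    [0.066, 0.0973, -0.278, 0.0933, -0.331]
  ]
}}

```text
time_s: 10.25
ee_pos: [0.4237, 0.047, 0.1223]
eef_rot: [0.846, 0.534, -0.002, -0.002]
force: [-0.5, -0.5, 0.6]
width: 0.0656
grasp_force: 0.0
```

>>> {"method": "shift_gripper", "body": {
  "plan": [
    [0.066, 0, 0, 0, 0],
    [0.066, 0, 0, 0, 0]
  ]
}}

```text
time_s: 10.45
ee_pos: [0.4256, 0.0461, 0.1249]
eef_rot: [0.849, 0.528, 0.0, 0.0]
force: [-0.7, 0.0, 0.1]
width: 0.0657
grasp_force: 0.0
```

```bash
python3 go.py .4243 .0465 .030 -25.9
```

```text
tcp [0.4256 0.0461 0.1249] A -26.25 d [-0.0002 -0.0014  0.0949] turn -0.0062 q [-0.17 -0.01  2.06 -0.    1.09  0.29] F [-0.7  0.   0.1] M [-0.08  0.08 -0.01] 0.0657 0.0 10.45
```

To row units: 0.094 m / 0.75 = 0.1253, 0.075 m / 0.75 = 0.1, -0.006 rad / 3.1416 = -0.0019.

>>> {"method": "shift_gripper", "body": {
  "plan": [
    [0.066, 0, -0.0019, 0.0533, -0.0019],
    [0.066, 0, -0.0019, 0.1, -0.0019],
    [0.066, 0, -0.0019, 0.1253, -0.0019],
    [0.066, 0, -0.0019, 0.1253, -0.0019],
    [0.05, 0, -0.0019, 0.1253, -0.0019],
    [0.03, 0, -0.0019, 0.1253, -0.0019],
    [0.03, 0, -0.0019, 0.1253, -0.0019],
    [0.03, 0, -0.0019, 0.1253, -0.0019]
  ]
}}

```text
time_s: 11.25
ee_pos: [0.4258, 0.0463, 0.0323]
eef_rot: [0.847, 0.531, 0.001, 0.001]
force: [-1.2, -0.7, 7.0]
width: 0.0453
grasp_force: 30.0
```

```bash
python3 go.py .4243 .0465 .030 -25.9;python3 -c "
from h import *
faces([(.007,.013),(.017,.042)])"
```

```text
tcp [0.4258 0.0463 0.0323] A -25.83 d [-0.0005 -0.0014  0.0023] turn 0.0012 q [-0.17  0.18  2.11 -0.    0.86  0.28] F [-1.2 -0.7  7. ] M [-0.05  0.19  0.01] 0.0453 30.0 11.25
top 0.017 0.042 end- 20 -57.6 0.2
scene 0.007 0.013 end- 26 -55.2 1.2
scene 0.017 0.042 end- 133 -57.4 1.8
```

To row units: -0.003 m / 0.75 = -0.004, 0.0003 m / 0.75 = 0.0004, -0.006 rad / 3.1416 = -0.0019.

>>> {"method": "shift_gripper", "body": {
  "plan": [
    [0.03, 0, 0, -0.0027, 0],
    [0.03, 0.0031, 0.0004, -0.004, -0.0019],
    [0.03, 0.0031, 0.0004, -0.004, -0.0019],
    [0.03, 0.0031, 0.0004, -0.004, -0.0019],
    [0.03, 0.0031, 0.0004, -0.0013, -0.0019],
    [0.03, 0.0031, 0.0004, -0.0007, -0.0019],
    [0.03, 0.0031, 0.0004, -0.0007, -0.0019]
  ]
}}

```text
time_s: 12.05
ee_pos: [0.4256, 0.0485, 0.0323]
eef_rot: [0.846, 0.534, -0.0, -0.0]
force: [-6.7, 1.2, 15.9]
width: 0.0454
grasp_force: 30.0
```

```bash
python3 go.py .427 .0481 .030 -25.5
```

```text
tcp [0.4256 0.0485 0.0323] A -25.47 d [0.0002 0.0014 0.0023] turn 0.0006 q [-0.16  0.18  2.1  -0.    0.86  0.28] F [-6.7  1.2 15.9] M [0.04 0.98 0.03] 0.0454 30.0 12.05
```

The rows are not in the units I measure in: shifts go in shares of 0.75 m and turns go in shares of pi rad. I convert before sending: 0.0014 m / 0.75 = 0.0019, -0.001 m / 0.75 = -0.0013.

>>> {"method": "shift_gripper", "body": {
  "plan": [
    [0.03, 0, 0, -0.0013, 0],
    [0.03, 0, 0, -0.0013, 0],
    [0.03, 0, 0.0019, -0.0013, 0],
    [0.03, 0, 0.0019, -0.0013, 0]
  ]
}}

```text
time_s: 12.45
ee_pos: [0.4258, 0.0484, 0.0324]
eef_rot: [0.846, 0.534, -0.001, -0.001]
force: [-5.7, 1.7, 9.5]
width: 0.0452
grasp_force: 30.0
```

```bash
python3 go.py .427 .0481 .030 -25.5;python3 -c "
from h import *
faces([(.007,.013),(.017,.042)])"
```

```text
tcp [0.4258 0.0484 0.0324] A -25.49 d [0.0003 0.0012 0.0024] turn 0.0002 q [-0.17  0.18  2.1   0.    0.86  0.28] F [-5.7  1.7  9.5] M [ 0.32  0.95 -0.02] 0.0452 30.0 12.45
top 0.017 0.042 end- 18 -55.7 0.3
scene 0.007 0.013 end- 29 -55.2 1.1
scene 0.017 0.042 end- 136 -55.7 1.6
```

To row units: -0.0015 m / 0.75 = -0.002, -0.001 m / 0.75 = -0.0013.

>>> {"method": "shift_gripper", "body": {
  "plan": [
    [0.03, 0, -0.0013, -0.0013, 0],
    [0.03, 0, -0.0013, -0.002, 0],
    [0.03, 0, -0.0013, -0.002, 0],
    [0.03, 0, -0.0013, -0.002, 0]
  ]
}}

```text
time_s: 12.95
ee_pos: [0.426, 0.0482, 0.0338]
eef_rot: [0.846, 0.534, -0.0, -0.0]
force: [0.7, 0.1, -2.3]
width: 0.0457
grasp_force: 30.0
```

```bash
python3 go.py .427 .0481 .030 -25.5
```

```text
tcp [0.426  0.0482 0.0338] A -25.49 d [0.0003 0.001  0.0038] turn 0.0002 q [-0.17  0.18  2.1  -0.    0.86  0.28] F [ 0.7  0.1 -2.3] M [-0.08  0.04  0.01] 0.0457 30.0 12.95
```

To row units: 0.001 m / 0.75 = 0.0013, 0.0003 m / 0.75 = 0.0004.

>>> {"method": "shift_gripper", "body": {
  "plan": [
    [0.03, 0, 0.0013, 0.0004, 0],
    [0.03, 0, 0.0013, 0.0004, 0],
    [0.044, 0, 0.0013, 0.0004, 0],
    [0.046, 0, 0.0013, 0.0004, 0],
    [0.066, 0, 0.0013, 0.0004, 0],
    [0.066, 0, 0.0013, 0.0004, 0],
    [0.066, 0, 0.0013, 0.0004, 0]
  ]
}}

```text
time_s: 13.65
ee_pos: [0.427, 0.0479, 0.0338]
eef_rot: [0.846, 0.534, 0.0, 0.0]
force: [-0.0, -0.2, -0.3]
width: 0.0656
grasp_force: 0.0
```

>>> {"method": "shift_gripper", "body": {
  "plan": [
    [0.066, 0, 0, -0.0533, 0],
    [0.066, 0, 0, -0.1067, 0],
    [0.066, 0, 0, -0.16, 0],
    [0.066, -0.0533, 0, -0.22, 0],
    [0.066, -0.1067, 0.0267, -0.22, 0],
    [0.066, -0.1733, 0.0533, -0.22, 0.0477],
    [0.066, -0.2267, 0.0533, -0.22, 0.0955],
    [0.066, -0.2933, 0.0533, -0.22, 0.1432]
  ]
}}

```text
time_s: 14.45
ee_pos: [0.3679, -0.1695, 0.1991]
eef_rot: [0.944, 0.329, 0.0, 0.001]
force: [0.4, -0.7, 0.7]
width: 0.066
grasp_force: 0.0
```

```bash
python3 -c "
from h import *
faces([(.007,.013),(.017,.042)])
stack((.4318,.058,.049),-115.5,.054,-1)"; python3 go.py .4733 -.331 .14 -90
```

```text
top 0.017 0.042 end- 22 -55.7 0.3
scene 0.007 0.013 end- 33 -54.5 1.7
scene 0.017 0.042 end- 131 -55.6 1.7
top 1028 [0.4302 0.0579 0.0495] -114.22 1.48 [[-53.8, -23.2], [54.0, 22.3]] slope [-0.0031  0.0012  0.0545] ((429.8345642089844, 58.14250564575195), (110.2889175415039, 45.88387680053711), 64.62623596191406)
scene 464 [0.4298 0.0576 0.0502] -115.92 1.08 [[-52.2, -22.4], [56.2, 22.1]] slope [-0.0018  0.0046  0.0551] ((429.8909606933594, 57.67436981201172), (114.21868896484375, 45.75688171386719), 64.68205261230469)
tcp [ 0.3678 -0.1689  0.1987] A -51.42 d [-0.0187  0.1925  0.0587] turn 0.6733 q [-0.73 -0.18  2.05  0.    1.27  0.17] F [0.5 0.7 0.3] M [-0.05  0.05  0.03] 0.0661 0.0 14.65
```

To row units: 0.194 m / 0.75 = 0.2587, -0.01 m / 0.75 = -0.0133, 0.673 rad / 3.1416 = 0.2142.

>>> {"method": "shift_gripper", "body": {
  "plan": [
    [0.066, 0.0133, 0.0667, 0, 0.0477],
    [0.066, 0.0133, 0.1333, 0, 0.0955],
    [0.066, 0, 0.2, 0, 0.1432],
    [0.066, -0.0133, 0.2467, 0, 0.191],
    [0.066, -0.0227, 0.2587, 0.0267, 0.2142],
    [0.066, -0.0227, 0.2587, 0.0533, 0.2142],
    [0.066, -0.0227, 0.2587, 0.0533, 0.2142],
    [0.066, -0.0227, 0.2587, 0.0533, 0.2142]
  ]
}}

```text
time_s: 15.45
ee_pos: [0.4773, -0.3279, 0.1583]
eef_rot: [1.0, 0.003, -0.0, -0.001]
force: [0.2, 0.3, 0.2]
width: 0.0658
grasp_force: 0.0
```

```bash
python3 go.py .4755 -.331 .064 -90
```

```text
tcp [ 0.4773 -0.3279  0.1583] A -89.62 d [-0.0017  0.0033  0.0943] turn 0.0066 q [-0.81  0.27  1.67  0.    1.2   0.76] F [0.2 0.3 0.2] M [-0.01  0.12 -0.04] 0.0658 0.0 15.45
```

To row units: 0.094 m / 0.75 = 0.1253, 0.07 m / 0.75 = 0.0933, 0.007 rad / 3.1416 = 0.0022.

>>> {"method": "shift_gripper", "body": {
  "plan": [
    [0.066, -0.0023, 0.004, 0.0533, 0.0022],
    [0.066, -0.0023, 0.004, 0.0933, 0.0022],
    [0.066, -0.0023, 0.004, 0.1253, 0.0022],
    [0.066, -0.0023, 0.004, 0.1253, 0.0022],
    [0.066, -0.0023, 0.004, 0.1253, 0.0022]
  ]
}}

```text
time_s: 15.95
ee_pos: [0.4757, -0.3327, 0.0661]
eef_rot: [1.0, -0.001, 0.0, 0.0]
force: [0.0, -0.3, 1.2]
width: 0.0661
grasp_force: 0.0
```

```bash
python3 go.py .4755 -.331 .064 -90
```

```text
tcp [ 0.4757 -0.3327  0.0661] A -90.14 d [-0.0002 -0.0017  0.0021] turn -0.0024 q [-0.81  0.4   1.71  0.    1.03  0.76] F [ 0.  -0.3  1.2] M [ 0.01  0.05 -0.01] 0.0661 0.0 15.95
```

To row units: -0.0015 m / 0.75 = -0.002, 0.001 m / 0.75 = 0.0013, -0.002 rad / 3.1416 = -0.0006.

>>> {"method": "shift_gripper", "body": {
  "plan": [
    [0.066, 0, -0.002, 0.0013, -0.0006],
    [0.066, 0, -0.002, 0.002, -0.0006],
    [0.05, 0, -0.002, 0.002, -0.0006],
    [0.03, 0, -0.002, 0.002, -0.0006],
    [0.03, 0, -0.002, 0.002, -0.0006],
    [0.03, 0, -0.002, 0.002, -0.0006]
  ]
}}

```text
time_s: 16.55
ee_pos: [0.4749, -0.3315, 0.0635]
eef_rot: [1.0, -0.001, 0.0, 0.0]
force: [-0.9, 0.1, 2.8]
width: 0.0456
grasp_force: 30.0
```

```bash
python3 go.py .4755 -.331 .064 -90
```

```text
tcp [ 0.4749 -0.3315  0.0635] A -90.12 d [ 0.0006 -0.0005 -0.0005] turn -0.002 q [-0.81  0.4   1.71  0.    1.02  0.76] F [-0.9  0.1  2.8] M [ 0.17  0.32 -0.01] 0.0456 30.0 16.55
```

To row units: -0.17 m / 0.75 = -0.2267, -0.06 m / 0.75 = -0.08.

>>> {"method": "shift_gripper", "body": {
  "plan": [
    [0.03, 0, 0, -0.0267, 0],
    [0.03, 0, 0, -0.08, 0],
    [0.03, 0, 0, -0.1333, 0],
    [0.03, -0.0267, 0, -0.1867, 0],
    [0.03, -0.08, -0.04, -0.1867, 0],
    [0.03, -0.12, -0.0933, -0.1867, 0],
    [0.03, -0.1333, -0.16, -0.1867, 0],
    [0.03, -0.1333, -0.2267, -0.1867, 0]
  ]
}}

```text
time_s: 17.35
ee_pos: [0.3733, -0.1608, 0.2026]
eef_rot: [1.0, -0.003, -0.0, -0.0]
force: [1.6, -0.2, -1.1]
width: 0.0457
grasp_force: 30.0
```

```bash
python3 go.py .39 .0657 .19 -25.5
```

```text
tcp [ 0.3733 -0.1608  0.2026] A -90.29 d [ 0.0156 -0.2266  0.0127] turn -1.1308 q [-0.7  -0.18  2.04 -0.    1.28  0.88] F [ 1.6 -0.2 -1.1] M [ 0.04  0.09 -0.02] 0.0457 30.0 17.35
```

To row units: -0.225 m / 0.75 = -0.3, -0.22 m / 0.75 = -0.2933, -1.05 rad / 3.1416 = -0.3342.

>>> {"method": "shift_gripper", "body": {
  "plan": [
    [0.03, 0, -0.0667, 0, 0],
    [0.03, 0, -0.1333, 0, -0.0477],
    [0.03, 0.0133, -0.2, 0, -0.0955],
    [0.03, 0.0267, -0.2667, 0, -0.1432],
    [0.03, 0.0467, -0.2933, 0.0133, -0.191],
    [0.03, 0.0667, -0.3, 0.0267, -0.2387],
    [0.03, 0.08, -0.3, 0.0533, -0.2865],
    [0.03, 0.08, -0.3, 0.08, -0.3342]
  ]
}}

```text
time_s: 18.15
ee_pos: [0.4367, 0.0631, 0.1427]
eef_rot: [0.864, 0.504, 0.001, 0.0]
force: [0.3, -0.0, -0.9]
width: 0.0457
grasp_force: 30.0
```

>>> {"method": "shift_gripper", "body": {
  "plan": [
    [0.03, 0, 0, 0, -0.0239],
    [0.03, 0, 0, 0, -0.0239],
    [0.03, 0, 0, 0, -0.0239]
  ]
}}

```text
time_s: 18.45
ee_pos: [0.4356, 0.0627, 0.1432]
eef_rot: [0.847, 0.532, 0.0, 0.0]
force: [-0.0, 0.2, -1.4]
width: 0.0457
grasp_force: 30.0
```

```bash
python3 go.py .4342 .0657 .0857 -25.5
```

```text
tcp [0.4356 0.0627 0.1432] A -25.78 d [ 0.0021 -0.0025  0.0575] turn -0.005 q [-0.13 -0.01  2.02  0.    1.13  0.32] F [-0.   0.2 -1.4] M [-0.06  0.09  0.01] 0.0457 30.0 18.45
```

To row units: 0.054 m / 0.75 = 0.072, 0.048 m / 0.75 = 0.064, -0.005 rad / 3.1416 = -0.0016.

>>> {"method": "shift_gripper", "body": {
  "plan": [
    [0.03, 0.0027, -0.0033, 0.04, -0.0016],
    [0.03, 0.0027, -0.0033, 0.064, -0.0016],
    [0.03, 0.0027, -0.0033, 0.072, -0.0016],
    [0.03, 0.0027, -0.0033, 0.072, -0.0016],
    [0.03, 0.0027, -0.0033, 0.072, -0.0016]
  ]
}}

```text
time_s: 18.95
ee_pos: [0.435, 0.0655, 0.0901]
eef_rot: [0.845, 0.534, 0.001, 0.001]
force: [0.3, -0.4, -0.9]
width: 0.0456
grasp_force: 30.0
```

```bash
python3 go.py .4342 .0657 .0857 -25.5
```

```text
tcp [0.435  0.0655 0.0901] A -25.41 d [-0.0001 -0.0008  0.0044] turn 0.0017 q [-0.12  0.08  2.06  0.    1.    0.32] F [ 0.3 -0.4 -0.9] M [0.01 0.07 0.02] 0.0456 30.0 18.95
```

To row units: 0.038 m / 0.75 = 0.0507, 0.012 m / 0.75 = 0.016.

>>> {"method": "shift_gripper", "body": {
  "plan": [
    [0.03, 0, -0.0007, 0.0067, 0],
    [0.03, 0.004, -0.0007, 0.014, 0],
    [0.03, 0.008, -0.0007, 0.022, 0],
    [0.03, 0.0117, -0.0007, 0.03, 0],
    [0.03, 0.0143, -0.0007, 0.038, 0],
    [0.03, 0.016, -0.0007, 0.046, 0],
    [0.03, 0.0167, -0.0007, 0.0507, 0],
    [0.03, 0.0167, -0.0007, 0.0507, 0]
  ]
}}

```text
time_s: 19.75
ee_pos: [0.4404, 0.0769, 0.0513]
eef_rot: [0.845, 0.535, 0.001, 0.001]
force: [3.8, -0.5, 3.9]
width: 0.0454
grasp_force: 30.0
```

```bash
python3 go.py .4397 .0772 .0482 -25.5
```

```text
tcp [0.4404 0.0769 0.0513] A -25.35 d [-0.     -0.0008  0.0031] turn 0.0026 q [-0.09  0.17  2.06 -0.    0.91  0.35] F [ 3.8 -0.5  3.9] M [-0.31 -0.43  0.09] 0.0454 30.0 19.75
```

To row units: 0.003 m / 0.75 = 0.004, 0.0015 m / 0.75 = 0.002.

>>> {"method": "shift_gripper", "body": {
  "plan": [
    [0.03, 0, 0, 0.002, 0],
    [0.03, 0, 0, 0.004, 0],
    [0.03, 0, 0, 0.004, 0]
  ]
}}

```text
time_s: 20.05
ee_pos: [0.4405, 0.077, 0.049]
eef_rot: [0.845, 0.535, 0.001, 0.001]
force: [1.1, 0.1, 11.8]
width: 0.0458
grasp_force: 30.0
```

```bash
python3 go.py .4397 .0772 .0482 -25.5; python3 -c "
from h import *
p,d,W=cloud('scene');m=(d>0)&(W[...,2]>.055)&(W[...,2]<.1)&(abs(W[...,0]-.41)<.04)&(W[...,1]<.04)&(W[...,1]>-.01)
q=W[m];print(len(q),np.percentile(q[:,2],[5,50,95]))
cv2.imwrite('pics/s4.png',cv2.resize(p[150:250,190:310][:,:,::-1],None,fx=5,fy=5))"
```

```text
tcp [0.4405 0.077  0.049 ] A -25.36 d [-0.0002 -0.0008  0.0008] turn 0.0025 q [-0.09  0.18  2.06  0.    0.9   0.35] F [ 1.1  0.1 11.8] M [-0.04  0.06  0.09] 0.0458 30.0 20.05
259 [0.05686755 0.06486491 0.06678596]
```

View pics/s4.png

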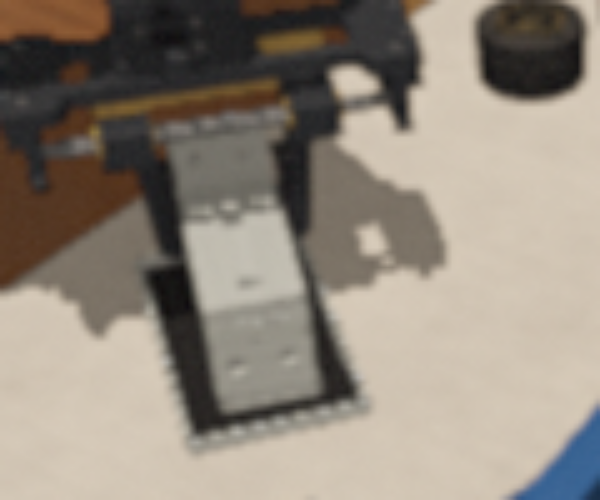

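The second bracket lies flat on the first box, and its end (crop 205–320, 310–400) is in line with the ones below. I'll unload, then release.

To row units: -0.0015 m / 0.75 = -0.002, -0.001 m / 0.75 = -0.0013.

>>> {"method": "shift_gripper", "body": {
  "plan": [
    [0.03, 0, 0, -0.0013, 0],
    [0.03, 0, 0, -0.002, 0],
    [0.03, 0, 0, -0.002, 0]
  ]
}}

```text
time_s: 20.4
ee_pos: [0.4386, 0.0771, 0.0491]
eef_rot: [0.845, 0.535, -0.0, -0.0]
force: [2.0, 0.2, 0.7]
width: 0.0458
grasp_force: 30.0
```

```bash
python3 go.py .4397 .0772 .0482 -25.5; python3 -c "
from h import *
faces([(.007,.013),(.017,.052),(.0565,.063)])"
```

```text
tcp [0.4386 0.0771 0.0491] A -25.36 d [0.0005 0.0009 0.0009] turn 0.0024 q [-0.09  0.18  2.06 -0.    0.91  0.35] F [2.  0.2 0.7] M [-0.12 -0.3   0.16] 0.0458 30.0 20.4
top 0.007 0.013 side- 12 -20.9 1.1
top 0.017 0.052 end- 30 -56.3 0.2
top 0.0565 0.063 end- 15 -53.3 3.6
top 0.0565 0.063 side+ 17 23.1 3.0
scene 0.007 0.013 end- 31 -54.9 1.3
scene 0.017 0.052 end- 189 -56.0 1.6
scene 0.0565 0.063 end- 34 -55.7 1.1
```

To row units: -0.12 m / 0.75 = -0.16, -0.08 m / 0.75 = -0.1067.

>>> {"method": "shift_gripper", "body": {
  "plan": [
    [0.044, 0, 0, 0, 0],
    [0.047, 0, 0, 0, 0],
    [0.066, 0, 0, 0, 0],
    [0.066, 0, 0, 0, 0],
    [0.066, 0, 0, 0, 0],
    [0.066, 0, 0, -0.0533, 0],
    [0.066, 0, 0, -0.1067, 0],
    [0.066, 0, 0, -0.16, 0]
  ]
}}

```text
time_s: 21.3
ee_pos: [0.4384, 0.0772, 0.1707]
eef_rot: [0.845, 0.535, -0.001, -0.0]
force: [1.0, -0.8, 0.5]
width: 0.066
grasp_force: 0.0
```

```bash
python3 go.py .37 -.17 .2 90.15
```

```text
tcp [0.4384 0.0772 0.1707] A -25.37 d [-0.2527  0.0441 -0.0293] turn -2.0162 q [-0.09 -0.04  1.99  0.    1.19  0.35] F [ 1.  -0.8  0.5] M [-0.07  0.07 -0.02] 0.066 0.0 21.3
```

To row units: -0.25 m / 0.75 = -0.3333, -0.2 m / 0.75 = -0.2667, -1.2 rad / 3.1416 = -0.382.

>>> {"method": "shift_gripper", "body": {
  "plan": [
    [0.066, -0.0533, -0.0133, -0.0387, -0.0477],
    [0.066, -0.1067, -0.0133, -0.0387, -0.0955],
    [0.066, -0.16, 0, -0.0387, -0.1432],
    [0.066, -0.2133, 0.0133, -0.0387, -0.191],
    [0.066, -0.2667, 0.04, -0.0387, -0.2387],
    [0.066, -0.3333, 0.0587, -0.0387, -0.2865],
    [0.066, -0.3333, 0.0587, -0.0387, -0.3342],
    [0.066, -0.3333, 0.0587, -0.0387, -0.382]
  ]
}}

```text
time_s: 22.1
ee_pos: [0.3712, -0.1706, 0.1988]
eef_rot: [0.461, 0.887, -0.0, 0.0]
force: [0.2, 0.3, 0.5]
width: 0.0659
grasp_force: 0.0
```

>>> {"method": "shift_gripper", "body": {
  "plan": [
    [0.066, 0, 0, 0, -0.0477],
    [0.066, 0, 0, 0, -0.0955],
    [0.066, 0, 0, 0, -0.1432],
    [0.066, 0, 0, 0, -0.191],
    [0.066, 0, 0, 0, -0.2387],
    [0.066, 0, 0, 0, -0.261],
    [0.066, 0, 0, 0, -0.261],
    [0.066, 0, 0, 0, -0.261]
  ]
}}

```text
time_s: 22.9
ee_pos: [0.3716, -0.1675, 0.1986]
eef_rot: [0.071, 0.997, 0.0, -0.0]
force: [1.0, 0.6, -0.8]
width: 0.0659
grasp_force: 0.0
```

```bash
python3 -c "
from h import *
faces([(.007,.013),(.017,.052),(.0565,.063)])
stack((.4305,.058,.059),64.5,.064,1)"; python3 go.py .4659 -.2468 .15 90.15
```

```text
top 0.007 0.013 side- 12 -21.1 1.1
top 0.017 0.052 end- 31 -56.3 0.2
top 0.017 0.052 side- 14 -20.7 1.2
top 0.0565 0.063 end- 17 -53.0 2.9
top 0.0565 0.063 side- 21 -16.8 1.4
top 0.0565 0.063 side+ 41 21.3 3.4
scene 0.007 0.013 end- 34 -55.2 1.3
scene 0.017 0.052 end- 187 -56.4 1.7
scene 0.0565 0.063 end- 36 -55.6 1.4
top 1121 [0.4285 0.0588 0.0595] 65.19 1.38 [[-54.6, -22.3], [44.6, 22.8]] slope [0.001  0.0006 0.0645] ((426.1609191894531, 54.41356658935547), (100.81375885009766, 45.8538818359375), 64.8656234741211)
scene 787 [0.4277 0.0588 0.0602] 64.72 1.24 [[-56.0, -23.2], [46.4, 22.0]] slope [-0.0031  0.0084  0.0652] ((426.6427917480469, 54.91644287109375), (107.77311706542969, 45.94558334350586), 64.92913055419922)
tcp [ 0.3717 -0.1676  0.1986] A 81.92 d [-0.1044 -0.0651  0.0486] turn -0.1437 q [-0.72 -0.17  2.05 -0.    1.27 -2.15] F [ 0.1 -0.2  1.2] M [-0.01 -0.07 -0.  ] 0.0661 0.0 23.1
```

The third bracket (lip up) sits about 2 mm to the side of the first box. I'll square it by closing the fingers across both plates before fetching the last one.

To row units: 0.23 m / 0.75 = 0.3067, 0.22 m / 0.75 = 0.2933, -0.15 rad / 3.1416 = -0.0477.

```bash
python3 go.py .40 .0628 .19 154.5
```

```text
tcp [ 0.3717 -0.1676  0.1986] A 81.92 d [0.0043 0.2321 0.0086] turn -1.2668 q [-0.72 -0.17  2.05 -0.    1.27 -2.15] F [ 0.1 -0.2  1.2] M [-0.01 -0.07 -0.  ] 0.0661 0.0 23.1
```

>>> {"method": "shift_gripper", "body": {
  "plan": [
    [0.07, 0, 0.0533, 0, 0],
    [0.07, 0, 0.1067, 0, -0.0477],
    [0.07, 0, 0.16, 0, -0.0955],
    [0.07, -0.0133, 0.2133, 0, -0.1432],
    [0.07, -0.0267, 0.2667, 0, -0.191],
    [0.07, -0.04, 0.2933, 0, -0.2387],
    [0.07, -0.0533, 0.3067, 0, -0.2865],
    [0.07, -0.0667, 0.3067, 0, -0.3342]
  ]
}}

```text
time_s: 23.9
ee_pos: [0.4537, 0.0547, 0.1985]
eef_rot: [-0.443, 0.896, 0.0, -0.0]
force: [-0.5, 0.4, -0.7]
width: 0.07
grasp_force: 0.0
```

>>> {"method": "shift_gripper", "body": {
  "plan": [
    [0.07, 0, 0, 0, -0.0477],
    [0.07, 0, 0, 0, -0.0477],
    [0.07, 0, 0, 0, -0.0477],
    [0.07, 0, 0, 0, -0.0477]
  ]
}}

```text
time_s: 24.3
ee_pos: [0.4532, 0.053, 0.1986]
eef_rot: [-0.504, 0.864, 0.0, -0.0]
force: [-0.1, 0.2, -0.2]
width: 0.0702
grasp_force: 0.0
```

```bash
python3 go.py .4335 .0628 .12 154.5
```

```text
tcp [0.4532 0.053  0.1986] A 150.53 d [0.0012 0.0219 0.0786] turn -0.0693 q [-0.14 -0.05  1.94  0.    1.26 -2.77] F [-0.1  0.2 -0.2] M [0.07 0.07 0.03] 0.0702 0.0 24.3
```

To row units: 0.079 m / 0.75 = 0.1053, 0.06 m / 0.75 = 0.08, -0.069 rad / 3.1416 = -0.022.

>>> {"method": "shift_gripper", "body": {
  "plan": [
    [0.07, 0.0013, 0.0293, 0.04, -0.022],
    [0.07, 0.0013, 0.0293, 0.08, -0.022],
    [0.07, 0.0013, 0.0293, 0.1053, -0.022],
    [0.07, 0.0013, 0.0293, 0.1053, -0.022],
    [0.07, 0.0013, 0.0293, 0.1053, -0.022]
  ]
}}

```text
time_s: 24.8
ee_pos: [0.4338, 0.0629, 0.12]
eef_rot: [-0.534, 0.845, 0.0, -0.0]
force: [0.4, 1.0, 0.2]
width: 0.0698
grasp_force: 0.0
```

```bash
python3 go.py .4335 .0628 .043 154.5
```

```text
tcp [0.4338 0.0629 0.12  ] A 154.6 d [0.0002 0.0002 0.077 ] turn 0.0017 q [-0.13  0.02  2.04 -0.    1.08 -2.83] F [0.4 1.  0.2] M [ 0.09 -0.    0.02] 0.0698 0.0 24.8
```

To row units: 0.077 m / 0.75 = 0.1027, 0.065 m / 0.75 = 0.0867.

>>> {"method": "shift_gripper", "body": {
  "plan": [
    [0.07, 0, 0, 0.0533, 0],
    [0.07, 0, 0, 0.0867, 0],
    [0.07, 0, 0, 0.1027, 0],
    [0.07, 0, 0, 0.1027, 0],
    [0.055, 0, 0, 0.1027, 0],
    [0.05, 0, 0, 0.1027, 0],
    [0.04, 0, 0, 0.1027, 0],
    [0.04, 0, 0, 0.1027, 0]
  ]
}}

```text
time_s: 25.6
ee_pos: [0.4339, 0.0632, 0.0436]
eef_rot: [-0.535, 0.845, -0.0, 0.0]
force: [-2.4, 2.7, 7.8]
width: 0.046
grasp_force: 30.0
```

```bash
python3 go.py .4335 .0628 .043 154.5
```

```text
tcp [0.4339 0.0632 0.0436] A 154.67 d [0.0006 0.0002 0.0006] turn 0.003 q [-0.13  0.17  2.08  0.    0.89 -2.83] F [-2.4  2.7  7.8] M [ 0.44  0.66 -0.03] 0.046 30.0 25.6
```

>>> {"method": "shift_gripper", "body": {
  "plan": [
    [0.044, 0, 0, 0, 0],
    [0.046, 0, 0, 0, 0],
    [0.07, 0, 0, 0, 0],
    [0.07, 0, 0, 0, 0],
    [0.07, 0, 0, 0, 0],
    [0.07, 0, 0, -0.0667, 0],
    [0.07, 0, 0, -0.1333, 0],
    [0.07, 0, 0, -0.2, 0]
  ]
}}

```text
time_s: 26.4
ee_pos: [0.433, 0.063, 0.1939]
eef_rot: [-0.535, 0.845, 0.0, -0.001]
force: [1.1, -0.3, -0.5]
width: 0.0698
grasp_force: 0.0
```

```bash
python3 go.py .37 -.247 .2 90.15
```

```text
tcp [0.433  0.063  0.1939] A 154.67 d [ 0.3072 -0.0757 -0.006 ] turn 1.1261 q [-0.13 -0.09  1.98 -0.    1.25 -2.83] F [ 1.1 -0.3 -0.5] M [ 0.08 -0.01  0.03] 0.0698 0.0 26.4
```

To row units: 0.307 m / 0.75 = 0.4093, 0.3 m / 0.75 = 0.4, 1.126 rad / 3.1416 = 0.3584.

>>> {"method": "shift_gripper", "body": {
  "plan": [
    [0.066, 0.0667, 0.0133, -0.008, 0.0477],
    [0.066, 0.1333, 0.0133, -0.008, 0.0955],
    [0.066, 0.2, 0, -0.008, 0.1432],
    [0.066, 0.2667, -0.0267, -0.008, 0.191],
    [0.066, 0.3333, -0.0667, -0.008, 0.2387],
    [0.066, 0.4, -0.1, -0.008, 0.2865],
    [0.066, 0.4093, -0.1013, -0.008, 0.3342],
    [0.066, 0.4093, -0.1013, -0.008, 0.3584]
  ]
}}

```text
time_s: 27.2
ee_pos: [0.3706, -0.2507, 0.1987]
eef_rot: [0.003, 1.0, -0.001, 0.0]
force: [-0.1, -0.2, -1.1]
width: 0.0659
grasp_force: 0.0
```

```bash
python3 -c "
from h import *
faces([(.007,.013),(.017,.043),(.045,.052),(.0565,.063)])
stack((.4295,.0585,.059),64.5,.064,1)"; python3 go.py .4659 -.2468 .13 90.15
```

```text
top 0.007 0.013 side- 15 -22.6 0.7
top 0.017 0.043 end- 21 -56.5 0.2
top 0.0565 0.063 end- 19 -50.6 3.4
top 0.0565 0.063 side- 18 -18.3 1.8
top 0.0565 0.063 side+ 33 20.3 2.8
scene 0.007 0.013 end- 32 -54.7 1.3
scene 0.017 0.043 end- 138 -56.3 2.1
scene 0.045 0.052 end- 41 -56.3 1.3
scene 0.0565 0.063 end- 37 -55.7 1.9
top 1132 [0.4299 0.0579 0.0595] 64.8 1.43 [[-54.5, -22.3], [44.5, 23.0]] slope [-0.0013 -0.      0.0645] ((427.6014709472656, 53.6877326965332), (100.68131256103516, 45.91415023803711), 64.403564453125)
scene 783 [0.4301 0.0577 0.0602] 64.8 1.28 [[-56.9, -22.2], [47.1, 22.9]] slope [0.0021 0.0011 0.0652] ((427.7521667480469, 53.59405517578125), (106.18138122558594, 45.915836334228516), 64.56793975830078)
tcp [ 0.3709 -0.2467  0.1984] A 90.29 d [-0.095  -0.0006  0.0683] turn 0.0025 q [-0.85 -0.08  1.96  0.    1.26 -2.43] F [ 0.2  0.2 -0.8] M [0.07 0.03 0.  ] 0.0661 0.0 27.4
```

To row units: -0.095 m / 0.75 = -0.1267, -0.09 m / 0.75 = -0.12, 0.002 rad / 3.1416 = 0.0006.

>>> {"method": "shift_gripper", "body": {
  "plan": [
    [0.066, -0.06, 0, 0.0267, 0.0006],
    [0.066, -0.12, 0, 0.0533, 0.0006],
    [0.066, -0.1267, 0, 0.0933, 0.0006],
    [0.066, -0.1267, 0, 0.0933, 0.0006],
    [0.066, -0.1267, 0, 0.0933, 0.0006]
  ]
}}

```text
time_s: 27.9
ee_pos: [0.4654, -0.2455, 0.1284]
eef_rot: [-0.002, 1.0, 0.001, -0.001]
force: [0.5, -0.3, 0.2]
width: 0.0658
grasp_force: 0.0
```

```bash
python3 go.py .4657 -.2468 .0505 90.15
```

```text
tcp [ 0.4654 -0.2455  0.1284] A 90.19 d [-0.0004 -0.0014  0.0779] turn 0.0007 q [-0.71  0.2   1.82 -0.    1.12 -2.29] F [ 0.5 -0.3  0.2] M [0.04 0.04 0.  ] 0.0658 0.0 27.9
```

To row units: 0.078 m / 0.75 = 0.104, 0.07 m / 0.75 = 0.0933.

>>> {"method": "shift_gripper", "body": {
  "plan": [
    [0.066, 0, -0.0013, 0.0533, 0],
    [0.066, 0, -0.0013, 0.0933, 0],
    [0.066, 0, -0.0013, 0.104, 0],
    [0.066, 0, -0.0013, 0.104, 0],
    [0.066, 0, -0.0013, 0.104, 0],
    [0.05, 0, -0.0013, 0.104, 0],
    [0.03, 0, -0.0013, 0.104, 0],
    [0.03, 0, -0.0013, 0.104, 0]
  ]
}}

```text
time_s: 28.7
ee_pos: [0.4665, -0.2479, 0.0517]
eef_rot: [-0.0, 1.0, -0.0, 0.001]
force: [-1.9, 1.1, 5.1]
width: 0.046
grasp_force: 30.0
```

>>> {"method": "shift_gripper", "body": {
  "plan": [
    [0.03, 0, 0, 0, 0],
    [0.03, 0, 0, 0, 0]
  ]
}}

```text
time_s: 28.9
ee_pos: [0.4665, -0.2479, 0.0516]
eef_rot: [-0.0, 1.0, -0.0, 0.0]
force: [-1.1, 1.4, 6.8]
width: 0.0457
grasp_force: 30.0
```

```bash
python3 go.py .4657 -.2468 .0505 90.15
```

```text
tcp [ 0.4665 -0.2479  0.0516] A 90.05 d [0.0008 0.0011 0.0011] turn -0.0017 q [-0.71  0.33  1.85  0.    0.96 -2.29] F [-1.1  1.4  6.8] M [ 0.39  0.23 -0.06] 0.0457 30.0 28.9
```

To row units: -0.165 m / 0.75 = -0.22, -0.15 m / 0.75 = -0.2.

>>> {"method": "shift_gripper", "body": {
  "plan": [
    [0.03, 0, 0, -0.0267, 0],
    [0.03, 0, 0, -0.0667, 0],
    [0.03, 0, 0, -0.1333, 0],
    [0.03, 0.0133, 0, -0.2, 0],
    [0.03, 0.0667, 0.0267, -0.22, 0],
    [0.03, 0.12, 0.0667, -0.22, 0],
    [0.03, 0.1333, 0.1333, -0.22, 0],
    [0.03, 0.1333, 0.2, -0.22, 0]
  ]
}}

```text
time_s: 29.7
ee_pos: [0.3641, -0.0979, 0.2154]
eef_rot: [0.002, 1.0, -0.0, 0.0]
force: [1.2, 0.6, -2.3]
width: 0.0456
grasp_force: 30.0
```

```bash
python3 go.py .38 0.03 .21 -25.5
```

```text
tcp [ 0.3641 -0.0979  0.2154] A 89.82 d [-0.0155  0.1279  0.0054] turn 2.0127 q [-0.58 -0.28  2.09 -0.    1.33 -2.15] F [ 1.2  0.6 -2.3] M [ 0.07 -0.06  0.01] 0.0456 30.0 29.7
```

To row units: 0.128 m / 0.75 = 0.1707, 0.12 m / 0.75 = 0.16, 1.2 rad / 3.1416 = 0.382.

>>> {"method": "shift_gripper", "body": {
  "plan": [
    [0.03, 0, 0.04, 0, 0.0477],
    [0.03, 0, 0.08, 0, 0.0955],
    [0.03, 0, 0.12, 0, 0.1432],
    [0.03, 0, 0.16, 0, 0.191],
    [0.03, -0.0133, 0.1707, 0, 0.2387],
    [0.03, -0.02, 0.1707, 0, 0.2865],
    [0.03, -0.02, 0.1707, 0, 0.3342],
    [0.03, -0.02, 0.1707, 0, 0.382]
  ]
}}

```text
time_s: 30.5
ee_pos: [0.3805, 0.0296, 0.2154]
eef_rot: [0.556, 0.831, -0.0, -0.0]
force: [-0.2, 0.7, -2.1]
width: 0.0454
grasp_force: 30.0
```

>>> {"method": "shift_gripper", "body": {
  "plan": [
    [0.03, 0, 0, 0, 0.0477],
    [0.03, 0, 0, 0, 0.0955],
    [0.03, 0, 0, 0, 0.1432],
    [0.03, 0, 0, 0, 0.191],
    [0.03, 0, 0, 0, 0.2387],
    [0.03, 0, 0, 0, 0.2588],
    [0.03, 0, 0, 0, 0.2588],
    [0.03, 0, 0, 0, 0.2588]
  ]
}}

```text
time_s: 31.3
ee_pos: [0.3806, 0.0293, 0.2155]
eef_rot: [0.838, 0.546, -0.0, -0.0]
force: [-0.0, 0.1, -1.9]
width: 0.0455
grasp_force: 30.0
```

```bash
python3 go.py .4309 0.0570 .145 -25.5
```

```text
tcp [0.3806 0.0293 0.2155] A -23.77 d [0.0456 0.0349 0.0705] turn 0.0302 q [-0.24 -0.26  2.08 -0.    1.32  0.18] F [-0.   0.1 -1.9] M [-0.1   0.07  0.  ] 0.0455 30.0 31.3
```

To row units: 0.07 m / 0.75 = 0.0933, 0.05 m / 0.75 = 0.0667, 0.03 rad / 3.1416 = 0.0095.

>>> {"method": "shift_gripper", "body": {
  "plan": [
    [0.03, 0.0267, 0.02, 0, 0.0095],
    [0.03, 0.0533, 0.04, 0.0267, 0.0095],
    [0.03, 0.0607, 0.0467, 0.0667, 0.0095],
    [0.03, 0.0607, 0.0467, 0.0933, 0.0095],
    [0.03, 0.0607, 0.0467, 0.0933, 0.0095],
    [0.03, 0.0607, 0.0467, 0.0933, 0.0095],
    [0.03, 0.0607, 0.0467, 0.0933, 0.0095]
  ]
}}

```text
time_s: 32.0
ee_pos: [0.4321, 0.0564, 0.1469]
eef_rot: [0.846, 0.533, 0.001, 0.001]
force: [0.8, 0.0, -1.5]
width: 0.0452
grasp_force: 30.0
```

```bash
python3 go.py .4309 0.0570 .1132 -25.5
```

```text
tcp [0.4321 0.0564 0.1469] A -25.58 d [-0.     -0.0014  0.0337] turn -0.0014 q [-0.14 -0.03  2.03 -0.    1.14  0.3 ] F [ 0.8  0.  -1.5] M [-0.06  0.09 -0.04] 0.0452 30.0 32.0
```

To row units: 0.031 m / 0.75 = 0.0413, 0.027 m / 0.75 = 0.036.

>>> {"method": "shift_gripper", "body": {
  "plan": [
    [0.03, 0, -0.0013, 0.02, 0],
    [0.03, 0, -0.0013, 0.036, 0],
    [0.03, 0, -0.0013, 0.0413, 0],
    [0.03, 0, -0.0013, 0.0413, 0],
    [0.03, 0, -0.0013, 0.0413, 0]
  ]
}}

```text
time_s: 32.5
ee_pos: [0.4306, 0.057, 0.115]
eef_rot: [0.846, 0.533, 0.0, 0.0]
force: [-0.9, -0.0, -1.0]
width: 0.0453
grasp_force: 30.0
```

```bash
python3 go.py .4309 0.0570 .1132 -25.5
```

```text
tcp [0.4306 0.057  0.115 ] A -25.6 d [0.0001 0.0002 0.0018] turn -0.0018 q [-0.14  0.02  2.06  0.    1.06  0.3 ] F [-0.9 -0.  -1. ] M [-0.02  0.07  0.01] 0.0453 30.0 32.5
```

To row units: 0.03 m / 0.75 = 0.04, 0.0255 m / 0.75 = 0.034.

>>> {"method": "shift_gripper", "body": {
  "plan": [
    [0.03, 0, 0, 0.0027, 0],
    [0.03, -0.0027, 0, 0.008, 0],
    [0.03, -0.006, 0, 0.014, 0],
    [0.03, -0.0093, 0, 0.0207, 0],
    [0.03, -0.012, 0, 0.0273, 0],
    [0.03, -0.014, 0, 0.034, 0],
    [0.03, -0.0149, 0, 0.04, 0],
    [0.03, -0.0149, 0, 0.04, 0]
  ]
}}

```text
time_s: 33.3
ee_pos: [0.4253, 0.0469, 0.084]
eef_rot: [0.846, 0.533, -0.0, -0.0]
force: [1.7, 0.9, 1.2]
width: 0.0457
grasp_force: 30.0
```

```bash
python3 go.py .4260 .0467 .0804 -25.5
```

```text
tcp [0.4253 0.0469 0.084 ] A -25.61 d [0.0002 0.0007 0.0036] turn -0.002 q [-0.17  0.07  2.09 -0.    0.99  0.28] F [1.7 0.9 1.2] M [ 0.05 -0.33 -0.07] 0.0457 30.0 33.3
```

To row units: 0.002 m / 0.75 = 0.0027, 0.001 m / 0.75 = 0.0013.

>>> {"method": "shift_gripper", "body": {
  "plan": [
    [0.03, 0, 0.0005, 0.0013, 0],
    [0.03, 0, 0.0005, 0.0027, 0],
    [0.03, 0, 0.0005, 0.0027, 0]
  ]
}}

```text
time_s: 33.6
ee_pos: [0.4255, 0.0467, 0.0825]
eef_rot: [0.846, 0.533, -0.0, -0.0]
force: [-0.5, -1.4, 1.9]
width: 0.0453
grasp_force: 30.0
```

```bash
python3 go.py .4260 .0467 .0804 -25.5;python3 -c "
from h import *
faces([(.007,.013),(.017,.052),(.0565,.063),(.068,.102)])"
```

```text
tcp [0.4255 0.0467 0.0825] A -25.59 d [0.0002 0.0005 0.0021] turn -0.0015 q [-0.17  0.07  2.09 -0.    0.98  0.28] F [-0.5 -1.4  1.9] M [-0.08  0.07 -0.  ] 0.0453 30.0 33.6
top 0.017 0.052 end- 24 -56.5 0.2
top 0.068 0.102 end- 39 -58.3 0.3
scene 0.007 0.013 end- 30 -54.5 1.4
scene 0.017 0.052 end- 193 -56.8 1.8
scene 0.0565 0.063 end- 36 -56.1 1.2
scene 0.068 0.102 end- 209 -58.3 1.9
scene 0.068 0.102 side- 13 -25.1 2.2
```

To row units: 0.002 m / 0.75 = 0.0027, 0.0018 m / 0.75 = 0.0024.

>>> {"method": "shift_gripper", "body": {
  "plan": [
    [0.03, 0.0024, 0, 0, 0],
    [0.03, 0.0024, 0, 0, 0],
    [0.03, 0.0024, 0, 0.0013, 0],
    [0.03, 0.0024, 0, 0.0027, 0],
    [0.03, 0.0024, 0, 0.0027, 0]
  ]
}}

```text
time_s: 34.2
ee_pos: [0.4268, 0.0482, 0.0818]
eef_rot: [0.846, 0.533, -0.0, 0.0]
force: [-8.3, -2.6, 18.6]
width: 0.0454
grasp_force: 30.0
```

```bash
python3 go.py .4260 .0467 .0804 -25.5;python3 -c "
from h import *
faces([(.007,.013),(.017,.052),(.0565,.063),(.068,.102)])"
```

```text
tcp [0.4268 0.0482 0.0818] A -25.57 d [-0.0017 -0.0001  0.0014] turn -0.0012 q [-0.16  0.08  2.08 -0.    0.98  0.28] F [-8.3 -2.6 18.6] M [-0.23  1.18  0.02] 0.0454 30.0 34.2
top 0.017 0.052 end- 29 -56.4 0.2
top 0.068 0.102 end- 36 -56.3 1.5
scene 0.007 0.013 end- 33 -54.8 1.4
scene 0.017 0.052 end- 192 -56.4 1.8
scene 0.0565 0.063 end- 39 -56.2 1.2
scene 0.068 0.102 end- 203 -56.4 1.8
scene 0.068 0.102 side- 13 -25.1 1.6
scene 0.068 0.102 side+ 9 25.8 1.7
```

To row units: -0.0025 m / 0.75 = -0.0033, -0.001 m / 0.75 = -0.0013.

>>> {"method": "shift_gripper", "body": {
  "plan": [
    [0.03, 0, 0, -0.0013, 0],
    [0.03, 0, 0, -0.0027, 0],
    [0.03, 0, 0, -0.0033, 0],
    [0.03, 0, 0, -0.0033, 0],
    [0.03, 0, 0, -0.0033, 0]
  ]
}}

```text
time_s: 34.8
ee_pos: [0.4266, 0.0485, 0.0829]
eef_rot: [0.846, 0.533, -0.0, -0.0]
force: [-0.5, -1.6, 0.3]
width: 0.0456
grasp_force: 30.0
```

```bash
python3 go.py .4275 .0486 .0804 -25.5
```

```text
tcp [0.4266 0.0485 0.0829] A -25.6 d [0.0005 0.0008 0.0025] turn -0.0018 q [-0.16  0.07  2.08  0.    0.98  0.28] F [-0.5 -1.6  0.3] M [-0.09  0.01 -0.05] 0.0456 30.0 34.8
```

To row units: -0.11 m / 0.75 = -0.1467, -0.08 m / 0.75 = -0.1067.

>>> {"method": "shift_gripper", "body": {
  "plan": [
    [0.044, 0, 0, 0, 0],
    [0.046, 0, 0, 0, 0],
    [0.066, 0, 0, 0, 0],
    [0.066, 0, 0, 0, 0],
    [0.066, 0, 0, 0, 0],
    [0.066, 0, 0, -0.0533, 0],
    [0.066, 0, 0, -0.1067, 0],
    [0.066, 0, 0, -0.1467, 0]
  ]
}}

```text
time_s: 35.6
ee_pos: [0.4271, 0.0484, 0.1954]
eef_rot: [0.846, 0.533, 0.001, 0.001]
force: [1.0, -0.6, -0.2]
width: 0.0658
grasp_force: 0.0
```

>>> {"method": "shift_gripper", "body": {
  "plan": [
    [0.066, -0.0667, 0, 0, 0],
    [0.066, -0.1333, 0, 0, 0],
    [0.066, -0.2, 0, 0, 0],
    [0.066, -0.2667, 0, 0, 0],
    [0.066, -0.2933, 0, 0, 0],
    [0.066, -0.2933, 0, 0, 0]
  ]
}}

```text
time_s: 36.2
ee_pos: [0.3308, -0.1521, 0.1934]
eef_rot: [0.848, 0.531, -0.0, 0.001]
force: [-0.3, 0.4, -0.5]
width: 0.066
grasp_force: 0.0
```

```bash
python3 -c "
from h import *
faces([(.007,.013),(.017,.052),(.0565,.063),(.068,.102)])
stack((.4305,.058,.099),-115.5,.104,-1)
a=cv2.imread('pics/top_last.png')[235:315,208:308];b=cv2.imread('pics/scene_last.png')[160:240,190:290]
cv2.imwrite('pics/c5.png',cv2.resize(np.hstack([a,b]),None,fx=4,fy=4,interpolation=cv2.INTER_CUBIC))"
```

```text
top 0.017 0.052 end- 29 -56.4 0.2
top 0.017 0.052 side- 11 -21.6 0.6
top 0.068 0.102 end- 41 -56.1 1.4
scene 0.007 0.013 end- 30 -54.6 1.2
scene 0.017 0.052 end- 191 -56.2 1.7
scene 0.0565 0.063 end- 39 -55.8 1.3
scene 0.068 0.102 end- 205 -56.1 1.9
top 1157 [0.4292 0.0579 0.0994] -115.12 1.34 [[-54.0, -22.5], [54.3, 22.5]] slope [ 0.0022 -0.0022  0.1044] ((429.1616516113281, 57.72917938232422), (110.03227233886719, 46.080467224121094), 64.28800964355469)
scene 455 [0.4296 0.057  0.1001] -115.81 1.02 [[-48.3, -23.1], [56.4, 22.0]] slope [-0.0003  0.0012  0.105 ] ((427.2889099121094, 53.40209197998047), (107.59136962890625, 45.87240982055664), 64.60987854003906)
```

View pics/c5.png

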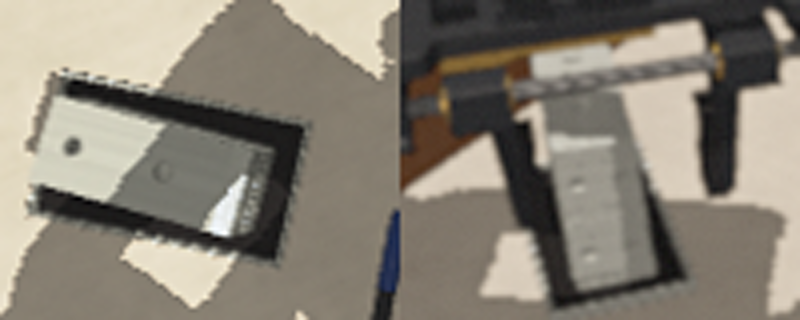

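The pile is level, with its top at 104 mm. Its ends and sides are flush within about 1–2 mm, and the gripper is clear of it. Handing in.

```bash
python3 -c "
from plant import arm, workorder, read_camera, calibration
print(workorder.job_done())"
```

```text
the job is handed in; nothing more can be done
None
```

I stacked the three brackets on the base as two closed, level boxes, in the order asked and flush to about 1–2 mm by the cameras, then handed the job in at about 36 s; I moved nothing near the tin or dropper bottle, and the hand-in gave no verdict.

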